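# Find the key that opens the pendant cabinet

## Task

One of the two keys in the wooden rack unlocks the slant-front cabinet: push a key fully home in the lock and turn it clockwise to its stop, and if it is blocked, take it out, put it in the black tray and try the other. Once the lock has turned, leave it turned, pull the key out and put it in the tray as well; a key you did not need stays in the rack. Then swing the door open by its handle to at least 50 degrees, leave it standing open, and leave the bottle, can and wrench alone.

Things in the scene. Friction and masses are not known exactly. Their poses are not given: they have to be found in the camera images.
- cabinet: grey sheet-steel cabinet fixed to the bench, 263 deep x 300 wide x 194 mm high, with a front face that slopes 35 degrees from level, rising away from the robot. Origin: centre of its underside; its -x is the front, z up. The blue door fills the slope.
- door (a joint): angle (rad) of the blue sheet door (218 mm up the slope x 270 mm wide, 4 mm thick). 0 = shut, grows as it opens, stop at 1.7. The hinge line runs up the slope along the door's right edge as the robot sees it (the -y side of the cabinet), so the free (+y) edge lifts off the slope and swings over to the right. Stiff hinge: the door stays where it is left; pulling at the handle takes about 7 N. Held shut by the lock's tongue until the lock is turned past about 1.0 rad.
- hinge (a point): point on the hinge line, at the middle of the door's right edge, level with the door's outer surface. Axes (turning with the door): x up the slope along the hinge line, y across the door towards the free edge, z out of the door's outer face.
- handle (a point): middle of the steel bar handle: round bar 12 mm thick, 90 mm long along the door's x (up the slope), its axis 40 mm off the door, 225 mm from the hinge line, with a 12 mm leg down to the door at each end. Same axes as hinge.
- keyhole (a point): centre of the mouth of the key slot, on the outer face of the square brass lock barrel (42 x 42 mm, standing 14 mm off the door) above the handle. Same axes as hinge (fixed to the door, does not turn with the lock): keys go in along -z. With the lock at 0 the slot is 29 mm long along x and 8 mm wide along y, with 3 mm bevelled edges; all beneath it is clear to 48 mm and deeper. The handle lies 105 mm down the slope from it.
- lock (a joint): angle (rad) of the brass lock barrel: 0 = locked, grows clockwise seen from outside, stop 1.35 = unlocked (turned: above 1.15). Takes 0.1 N m, stays where left. A key has about 0.12 rad of play before the lock follows; ease it back to take it out. A wrong key also goes fully in but is blocked with the lock at 0.1 to 0.3: do not force it. Keys pull straight out at 0 or at the stop.
- key_red: steel key with a red plastic head, 92 mm long, about 140 g. Origin: centre of the underside of its round collar (32 mm across, 4 mm thick), which comes to rest on the lock's face when the key is fully in and rests on the rack's top at the start. z points to the head, x along the blade's width. Head 46 (x) x 16 (y) x 40 mm (z), from z = 4 to 44 mm: grip it across y. Blade 48 mm long below the collar, at most 26 mm wide (x) and 5 mm thick (y), the same either way round.
- key_green: the second key: the same but for its green head and its bit. Which key works differs from time to time and cannot be seen. Same origin and axes as key_red.
- rack: fixed wooden key rack, 70 (x) x 180 (y) x 60 mm high, with two slots 100 mm apart in its top, each holding a key upright (blade width along the rack's x); either key may be in either slot. Origin: centre of its underside.
- tray: fixed black open tray, 210 (x) x 170 (y) mm outside, 28 mm high, walls and floor 4 mm (floor top at 4 mm). Origin: centre of its underside. A key lies or leans anywhere inside.
- bottle: brown glass bottle, 64 mm wide, 200 mm high, standing; origin at the centre of its foot. Bystander.
- can: yellow and red can, 66 mm wide, 115 mm high, standing; origin at the centre of its foot. Bystander.
- wrench: steel wrench, 190 mm long, lying on the bench; origin at the middle of its underside. Bystander.
Mind the look-alikes: they are no part of the job. Leave any purple look-alike of the key_red alone. There is more than one size of the key_green; the job needs the larger.

How it is judged:
On the way, in this order (a step that is already met when the one before it is completed fails the run):
1. a key is fully in the lock and has turned it clockwise past 1.15 rad (value of joint lock above 1.15 rad and distance between any of key_red, key_green and keyhole below 0.012 m), for 0.1 s.
2. the key is out of the lock and in the tray; each key lies in the tray or still stands in its rack slot; the lock is still turned (((x of key_red in the frame of tray between -0.105 and 0.105 m and y of key_red in the frame of tray between -0.085 and 0.085 m and z of key_red in the frame of tray below 0.06 m and linear speed of key_red below 0.05 m/s) or (x of key_green in the frame of tray between -0.105 and 0.105 m and y of key_green in the frame of tray between -0.085 and 0.085 m and z of key_green in the frame of tray below 0.06 m and linear speed of key_green below 0.05 m/s)) and ((x of key_red in the frame of tray between -0.105 and 0.105 m and y of key_red in the frame of tray between -0.085 and 0.085 m and z of key_red in the frame of tray below 0.06 m and linear speed of key_red below 0.05 m/s) or (distance of key_red from where it was at the start of the episode below 0.015 m and angle between key_red's own z axis and vertical below 0.2 rad)) and ((x of key_green in the frame of tray between -0.105 and 0.105 m and y of key_green in the frame of tray between -0.085 and 0.085 m and z of key_green in the frame of tray below 0.06 m and linear speed of key_green below 0.05 m/s) or (distance of key_green from where it was at the start of the episode below 0.015 m and angle between key_green's own z axis and vertical below 0.2 rad)) and value of joint lock above 1 rad), for 0.2 s.
3. the door is open by more than 0.8 rad (46 degrees) (value of joint door above 0.8 rad), for 0.1 s.
At the end, for the whole second after the job is handed in: The door stands still, open beyond 0.8 rad (46 degrees); the lock is still turned (above 1.0 rad); one key or both lie at rest in the tray (collar within its outline, below 60 mm); a key not in the tray stands upright in its rack slot (within 15 mm) (all of step 2 and value of joint door above 0.8 rad and not (velocity of joint door above 0.1 rad/s) and velocity of joint door above -0.1 rad/s); the robot touches nothing.
It fails at once if the bottle is shifted by more than 30 mm or tipped (distance of bottle from where it was at the start of the episode above 0.03 m or angle between bottle's own z axis and vertical above 0.35 rad).
It fails at once if the can is shifted by more than 30 mm or tipped (distance of can from where it was at the start of the episode above 0.03 m or angle between can's own z axis and vertical above 0.35 rad).
It fails at once if the wrench is shifted by more than 30 mm (distance of wrench from where it was at the start of the episode above 0.03 m).
It also fails if it takes over 72 s, if anything falls off the work surface, if the arm or the gripper's body presses on something with over 40 N, if the wrist force passes 120 N, or if a joint passes its speed limit or range.

## Robot

A 6-joint arm with a two-finger parallel gripper is mounted at the origin on the work surface. World frame = base frame: x ahead of the robot, y to its left, z up, the work surface at z = 0. Lengths are in m, angles in rad, forces in N, time in s.
With the tool pointing down it reaches from about 0.2 to 0.875 m from the base axis. Payload 3.4 kg.
Tool frame: the origin (TCP) lies midway between the tips of the shut fingers; the grasp point (between the pads) lies 19 mm behind it (grip_point_offset is the distance from the TCP to the grasp point, in m); z points along the fingers, x is the direction in which the jaws open and shut, and the axes are right-handed (so a half turn about z gives the same grasp; the last joint's range is limited). The gripper opens to 94 mm and grips with 3 to 60 N. Pads are 16 mm wide; open, the fingers measure 119 mm over their backs; the gripper's body (75 mm by 177 mm) begins 78 mm behind the grasp point.
Start: joints at [-1.298, 0.276, 1.505, -0, 1.361, -0.121], TCP at [0.221, -0.531, 0.205] pointing down, gripper open.
Joint ranges: [-2.89, 2.89], [-0.75, 2.08], [0.22, 2.7], [-1.18, 4.32], [0.11, 2.71], [-2.7, 2.7]. Speed limits (rad/s): [2.57, 2.57, 3.14, 3.14, 3.14, 3.14].

## Interface

Orientations are given as a unit quaternion [w, x, y, z].
In Python, from workcell import get_obs, snapshot, close_job, find_in, grip_point_offset gives the robot as it stands.
- The arm moves only by the tool move_arm, never from a script. Its argument "rows" is a list of rows, each a list of 4 numbers: the shift along the tool's x, y, z in m, then the turn about the tool's z in rad. A call has 1 to 20 rows; each row is the pose to reach, as a shift and turn from the pose measured when the call began, along the tool's axes at that moment; what a row does not reach only later rows make up. A row lasts 1/10 s, in which the tool goes at most 50 mm and 8.59 degrees, less where a joint would pass 70% of its speed; a pose out of reach is approached as far as the arm can. A call with a gripper value outside its range is refused whole. "gripper" is the finger opening in m, from 0 to 0.094, set as the call begins (left out, the last holds). The fingers move at their own pace and stop on an object; "newtons" is the grip in N (left out, the last holds). Time passes only in rows, so rows that repeat a pose let the fingers close. It gives the time, the measured TCP pose, the force and the opening at its end, in the units of the state.
- get_obs(): the state, without advancing time (a new reading comes with each control period).
- snapshot(name): name is "side" or "top" or "wrist"; returns a dict with "frame" (384x512x3 uint8, red, green, blue), "z_map" (384x512 float32, m along the optical axis (not along the pixel's ray), 0 where there is no reading), "K" (3x3 intrinsics, pixels), "dist_coeffs" ([k1, k2, p1, p2, k3] as OpenCV has them; the pictures are not rectified), "rvec" (rotation vector, rad) and "tvec" (3), from world to camera coordinates, as OpenCV has them; the wrist camera has in their place "mount" (4x4, takes a point from camera to tool coordinates, whose origin is the TCP and whose axes are the tool frame's). Camera axes: x right, y down, z forward; pixel columns grow to the right and rows downward; lengths in m; the calibration is good to about 2 mm. A picture is of the moment at which its call begins: read the wrist's pose just before it.
- close_job(): hands the job in, once; it reports no verdict.
Trained networks look in the newest picture that a camera, given by its name, has taken for a name from the list of things; names that differ only in an ending like _2 or _b are one class to them, and where a whole thing is asked for, a point or a joint stands for the part that bears it (a point fixed in the world has none). Each returns a list of dicts, best first, with "score" (0 to 1); they miss things now and then, are a little off and sometimes report something else, mostly with a low value. They report only what shows in the picture. A call takes as long as a camera call. They do not tell look-alikes from the thing itself.
- find_in(label, camera): "at" ([column, row] in pixels, amid what is visible of it).
The state is a dict: "clock": time; "qpos": joint angles; "joint_vel": joint speeds; "effort": joint torques, N m; "eef_pos": TCP position; "eef_rot": TCP orientation; "wrist_force": force on the tool from outside, world axes, zero at the start; "moment": the same for the moment, N m; "grip_width": finger opening in m.
Only numpy, scipy, OpenCV 4.12 (cv2) and the standard library are available. Lean on these libraries where they do the work, as an engineer would, in place of code of your own. Each camera call takes 0.05 s, during which the arm holds its last target.

## Working session

There is one attempt and no reset: what is moved stays moved. The work goes in short steps, Python scripts to look and compute and a tool call to move; the robot and the scene stay as the last step left them, time stands still between calls to the robot, and variables do not carry over. Pictures are saved under pics/ and viewed, and the job is handed in when it is done.

Besides the shell and the picture viewer there is one more tool, called after ">>>" as name(argument=value, ...), one argument or row to a line, values as JSON. move_arm: Moves the arm, as the interface text tells. Its arguments: {"type":"object","properties":{"rows":{"type":"array"},"gripper":{"type":"number"},"newtons":{"type":"number"}},"required":["rows"]}

```bash
ls; mkdir -p pics; cat > h.py <<'E'
import numpy as np, cv2
from scipy.spatial.transform import Rotation as R
from workcell import get_obs, snapshot, close_job, find_in, grip_point_offset
def q2R(q): return R.from_quat([q[1],q[2],q[3],q[0]]).as_matrix()
def cam(name):
    o=get_obs(); s=snapshot(name)
    if 'mount' in s:
        T=np.eye(4);T[:3,:3]=q2R(o['eef_rot']);T[:3,3]=o['eef_pos'];s['T']=T@np.array(s['mount'])
    else:
        Rm=cv2.Rodrigues(np.array(s['rvec'],float))[0];T=np.eye(4);T[:3,:3]=Rm.T;T[:3,3]=-Rm.T@np.array(s['tvec'],float).ravel();s['T']=T
    return s
def pt(s,u,v,z=None):
    """pixel->world"""
    if z is None: z=s['z_map'][int(round(v)),int(round(u))]
    p=cv2.undistortPoints(np.array([[[u,v]]],float),np.array(s['K'],float),np.array(s['dist_coeffs'],float))[0,0]
    return (s['T']@np.array([p[0]*z,p[1]*z,z,1]))[:3]
def cloud(s):
    H,W=s['z_map'].shape;vv,uu=np.mgrid[:H,:W]
    p=cv2.undistortPoints(np.stack([uu,vv],-1).reshape(-1,1,2).astype(float),np.array(s['K'],float),np.array(s['dist_coeffs'],float))[:,0]
    z=s['z_map'].reshape(-1,1).astype(float)
    P=np.hstack([p*z,z])@s['T'][:3,:3].T+s['T'][:3,3]
    return P.reshape(H,W,3)
def save(s,n,scale=1): 
    im=s['frame'][:,:,::-1]
    if scale!=1: im=cv2.resize(im,None,fx=scale,fy=scale)
    cv2.imwrite('pics/'+n,im)
E
python3 - <<'E'
from h import *
import pickle
print(grip_point_offset, get_obs())
for c in ['side','top','wrist']:
    s=cam(c); save(s,c+'0.png',1.5); pickle.dump(s,open(c+'0.pkl','wb'))
    for l in ['key_red','key_green','keyhole','handle','rack','tray','cabinet','bottle','can','wrench']:
        for d in find_in(l,c)[:4]:
            u,v=d['at']; print(c,l,round(d['score'],2),np.round([u,v]),np.round(pt(s,u,v),3))
E
```

```text
pics
0.0188 {'clock': 0.0, 'qpos': array([-1.29800516e+00,  2.76586718e-01,  1.50610319e+00, -2.66044923e-05,
        1.36071644e+00, -1.20996776e-01]), 'joint_vel': array([-0.00188914,  0.00120219,  0.00113676, -0.00164756,  0.00109423,
       -0.00191938]), 'effort': array([ 6.17410715e-04, -4.04573858e+01, -2.37230462e+01,  7.04317004e-02,
        3.46243952e-02, -1.33245958e-04]), 'eef_pos': array([ 0.22045442, -0.53044512,  0.20462141]), 'eef_rot': array([-5.80903250e-04,  8.31773164e-01, -5.55114926e-01, -6.96488447e-04]), 'wrist_force': array([-0.3217798 ,  0.64329359, -0.0202448 ]), 'moment': array([ 0.00994932,  0.00391894, -0.0198619 ]), 'grip_width': 0.09385704526934963}
side key_red 0.72 [255. 223.] [0.478 0.112 0.09 ]
side key_red 0.64 [277. 251.] [0.381 0.144 0.061]
side key_red 0.47 [281. 214.] [0.46  0.006 0.064]
side key_green 0.82 [230. 244.] [0.488 0.211 0.077]
side key_green 0.69 [247. 270.] [0.4   0.251 0.065]
side handle 0.64 [263. 161.] [ 0.643 -0.156  0.119]
side rack 0.77 [245. 247.] [0.458 0.184 0.061]
side tray 0.77 [167. 298.] [0.539 0.404 0.006]
side cabinet 0.56 [255. 165.] [ 0.621 -0.081  0.142]
side bottle 0.63 [162. 201.] [0.746 0.22  0.114]
side wrench 0.6 [333. 201.] [ 0.392 -0.223  0.008]
top key_red 0.47 [259. 225.] [ 0.472 -0.002  0.052]
top keyhole 0.57 [309. 169.] [ 0.66  -0.175  0.132]
top handle 0.72 [311. 175.] [ 0.64  -0.184  0.117]
top rack 0.59 [218. 224.] [0.476 0.147 0.06 ]
top tray 0.85 [152. 209.] [0.536 0.401 0.006]
top tray 0.28 [218. 223.] [0.479 0.145 0.057]
top cabinet 0.94 [309. 167.] [ 0.663 -0.174  0.14 ]
top bottle 0.85 [203. 144.] [0.748 0.187 0.138]
top bottle 0.4 [313. 175.] [ 0.64  -0.19   0.118]
top can 0.96 [386. 230.] [ 0.45  -0.434  0.115]
top wrench 0.69 [321. 249.] [ 0.38  -0.228  0.001]
top wrench 0.68 [310. 171.] [ 0.651 -0.178  0.131]
wrist wrench 0.57 [63. 15.] [ 0.312 -0.242  0.006]
```

View pics/side0.png

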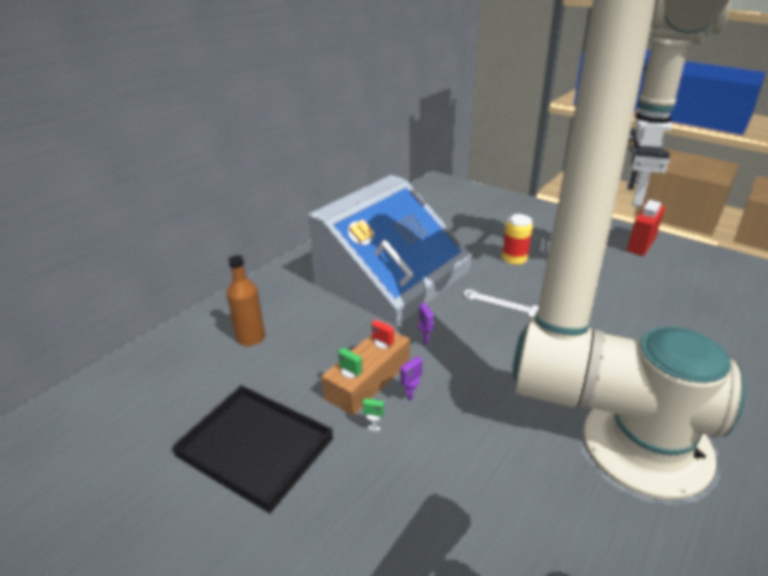

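View pics/top0.png

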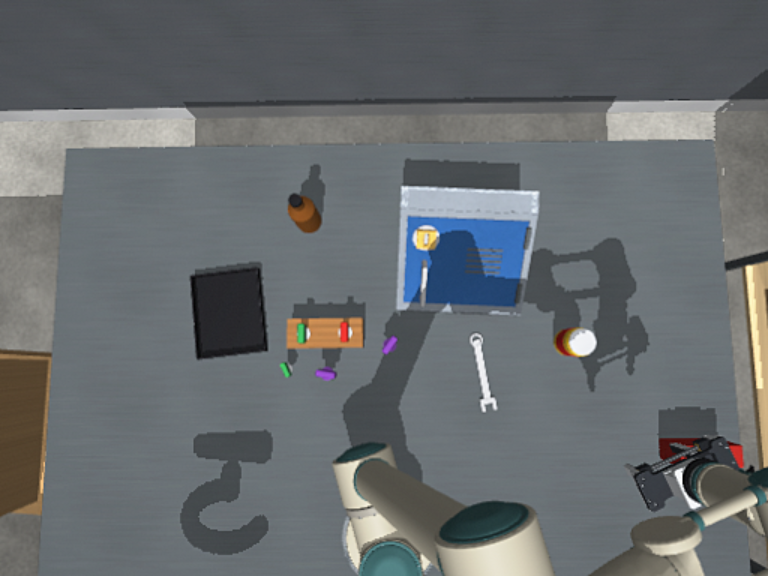

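The top view shows the rack at about (325,333), with green in its left slot and red in its right. The small green key and both purple keys stand off the rack. The lock is at (426,238) and the handle at (424,282). The tool can't be tilted directly, so I'll measure the geometry first.

```bash
python3 - <<'E'
from h import *
import pickle
for c in ['top','side']:
    s=pickle.load(open(c+'0.pkl','rb'));P=cloud(s);f=s['frame'].astype(int);r,g,b=f[...,0],f[...,1],f[...,2]
    hsv=cv2.cvtColor(s['frame'],cv2.COLOR_RGB2HSV);h,S,V=hsv[...,0].astype(int),hsv[...,1],hsv[...,2]
    ok=(s['z_map']>0)
    def rep(n,m):
        m=m&ok; nl,lab,st,_=cv2.connectedComponentsWithStats(m.astype(np.uint8))
        for i in range(1,nl):
            if st[i,4]>=8:
                q=P[lab==i]; print(c,n,st[i].tolist(),'med',np.round(np.median(q,0),3),'min',np.round(np.percentile(q,3,axis=0),3),'max',np.round(np.percentile(q,97,axis=0),3))
    rep('red',((h<6)|(h>174))&(S>150)&(V>90)&(P[...,1]>-.3))
    rep('green',(h>50)&(h<80)&(S>120)&(V>60))
    rep('purple',(h>125)&(h<155)&(S>100)&(V>50))
    rep('brass',(h>18)&(h<32)&(S>100)&(V>120)&(P[...,0]>.5))
    rep('wood',(h>6)&(h<18)&(S>110)&(P[...,2]>.05)&(P[...,2]<.07)&(P[...,0]<.6))
    rep('tray',(V<40)&(P[...,1]>.25)&(P[...,2]<.05)&(P[...,2]>.0))
    m=(h>100)&(h<120)&(S>150)&(V>50)&ok&(P[...,0]>.5)&(P[...,0]<.9)&(abs(P[...,1]+.15)<.2)
    q=P[m]
    for _ in range(4):
        cen=q.mean(0);n=np.linalg.svd(q-cen,full_matrices=False)[2][2];n*=np.sign(n[2]);d=(q-cen)@n;q=q[abs(d)<3*max(d.std(),.001)]
    print('door plane',np.round(n,4),np.round(cen,4),len(q),d.std(),np.degrees(np.arccos(n[2])),'yaw',np.degrees(np.arctan2(-n[1],-n[0])))
    im=s['frame'][:,:,::-1]
    x0,x1,y0,y1=(120,380,110,270) if c=='top' else (100,360,110,350)
    k=min(800/(x1-x0),600/(y1-y0));cv2.imwrite(f'pics/{c}z.png',cv2.resize(im[y0:y1,x0:x1],None,fx=k,fy=k,interpolation=cv2.INTER_CUBIC)[:600,:800])
E
```

```text
top red [227, 215, 5, 13, 64] med [0.485 0.101 0.103] min [0.464 0.095 0.097] max [0.506 0.109 0.108]
top green [198, 216, 5, 12, 50] med [0.484 0.201 0.103] min [0.465 0.195 0.099] max [0.503 0.207 0.107]
top green [187, 242, 7, 9, 33] med [0.4   0.243 0.07 ] min [0.386 0.235 0.061] max [0.414 0.253 0.076]
top purple [255, 224, 10, 13, 81] med [ 0.453 -0.005  0.089] min [ 0.436 -0.018 -0.002] max [0.472 0.012 0.093]
top purple [210, 244, 14, 10, 85] med [0.39  0.145 0.089] min [ 0.374  0.125 -0.002] max [0.402 0.166 0.094]
top brass [278, 153, 13, 13, 126] med [ 0.687 -0.087  0.165] min [ 0.67  -0.106  0.151] max [ 0.703 -0.068  0.177]
top wood [191, 212, 51, 20, 755] med [0.486 0.152 0.059] min [0.452 0.066 0.055] max [0.519 0.235 0.064]
top tray [127, 179, 51, 60, 531] med [0.505 0.426 0.008] min [0.432 0.305 0.001] max [0.644 0.487 0.029]
door plane [-0.5797  0.0354  0.8141] [ 0.641  -0.1804  0.1201] 3620 0.0021005665867692472 35.50463634350193 yaw -3.495967857391989
side red [248, 214, 15, 16, 138] med [0.48  0.11  0.094] min [0.463 0.102 0.072] max [0.502 0.113 0.106]
side gree
[... 184 characters left out ...]
[0.409 0.256 0.072]
side purple [279, 202, 10, 27, 171] med [0.45  0.006 0.073] min [ 0.435 -0.011  0.01 ] max [0.47  0.017 0.095]
side purple [267, 238, 14, 28, 251] med [0.384 0.152 0.07 ] min [0.376 0.133 0.012] max [0.395 0.171 0.094]
side brass [234, 149, 14, 12, 102] med [ 0.685 -0.088  0.163] min [ 0.67  -0.102  0.153] max [ 0.698 -0.063  0.174]
side wood [215, 222, 58, 42, 772] med [0.467 0.163 0.061] min [0.449 0.072 0.051] max [0.514 0.244 0.064]
side tray [117, 259, 103, 81, 929] med [0.54  0.413 0.017] min [0.426 0.311 0.007] max [0.644 0.492 0.026]
door plane [-0.568   0.0245  0.8227] [ 0.6345 -0.1746  0.1165] 2021 0.0018180362067136244 34.645445547685476 yaw -2.4733234195266287
```

View pics/topz.png

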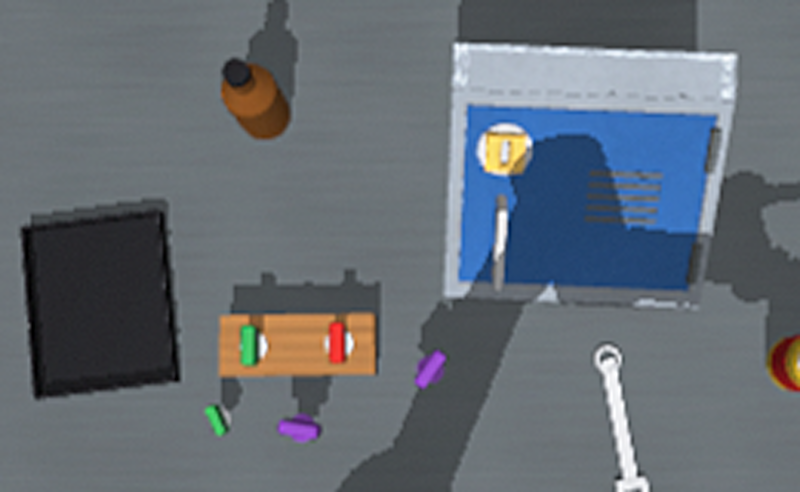

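```bash
cat >> h.py <<'E'
def to(tgt,yawx=None):
    """tool-frame shift & turn to world target TCP pos, with tool x axis at world yaw (deg)"""
    o=get_obs();M=q2R(o['eef_rot']);d=M.T@(np.array(tgt)-o['eef_pos'])
    cur=np.degrees(np.arctan2(M[1,0],M[0,0]));t=0
    if yawx is not None: t=-np.radians((yawx-cur+180)%360-180)
    print('t',o['clock'],'pos',np.round(o['eef_pos'],4),'yaw',round(cur,2),'tilt',round(np.degrees(np.arccos(-M[2,2])),2),'w',round(o['grip_width'],4),'F',np.round(o['wrist_force'],1),'q',np.round(o['qpos'],2))
    print('shift',np.round(d,4),'turn',round(t,4)); return d,t
E
python3 - <<'E'
from h import *
import pickle
s=pickle.load(open('wrist0.pkl','rb'));print(np.round(s['mount'],3),s['K'][0])
to([.40,.15,.30],90)
E
```

```text
[[ 1.     0.     0.001 -0.001]
 [-0.     0.97   0.241 -0.07 ]
 [-0.001 -0.241  0.97  -0.179]
 [ 0.     0.     0.     1.   ]] [301.44876972   0.         256.39125393]
t 1.65 pos [ 0.2206 -0.531   0.2055] yaw -67.43 tilt 0.01 w 0.0944 F [ 0.4 -0.3  0.1] q [-1.3   0.28  1.5  -0.    1.36 -0.12]
shift [-0.56   -0.427  -0.0946] turn -2.7477
```

>>> move_arm(
  rows=[
    [-0.54,-0.48,-0.08,-0.15],
    [-0.54,-0.48,-0.08,-0.3],
    [-0.54,-0.48,-0.08,-0.45],
    [-0.54,-0.48,-0.08,-0.6],
    [-0.54,-0.48,-0.08,-0.75],
    [-0.54,-0.48,-0.08,-0.9],
    [-0.54,-0.48,-0.08,-1.05],
    [-0.54,-0.48,-0.08,-1.2],
    [-0.54,-0.48,-0.08,-1.35],
    [-0.54,-0.48,-0.08,-1.5],
    [-0.54,-0.48,-0.08,-1.65],
    [-0.54,-0.48,-0.08,-1.8],
    [-0.54,-0.48,-0.08,-1.95],
    [-0.54,-0.48,-0.08,-2.1],
    [-0.54,-0.48,-0.08,-2.25],
    [-0.54,-0.48,-0.08,-2.4],
    [-0.54,-0.48,-0.08,-2.55],
    [-0.54,-0.48,-0.08,-2.65],
    [-0.54,-0.48,-0.08,-2.747],
    [-0.54,-0.48,-0.08,-2.747],
  ],
)

```text
clock: 3.65
eef_pos: [0.4566, 0.1519, 0.2854]
eef_rot: [0.0, 0.707, 0.707, -0.0]
wrist_force: [-0.5, 0.3, -1.9]
grip_width: 0.0938
```

```bash
python3 - <<'E'
from h import *
import pickle
s=cam('wrist'); save(s,'w1.png',1.5); pickle.dump(s,open('w1.pkl','wb'))
to([.485,.15,.3],90)
P=cloud(s);hsv=cv2.cvtColor(s['frame'],cv2.COLOR_RGB2HSV);h,S,V=hsv[...,0].astype(int),hsv[...,1],hsv[...,2]
ok=s['z_map']>0
for n,m in [('red',((h<6)|(h>174))&(S>150)&(V>90)),('green',(h>50)&(h<80)&(S>120)&(V>60)),('wood',(h>6)&(h<18)&(S>110)&(P[...,2]>.055)&(P[...,2]<.065))]:
    m=m&ok
    if n!='wood': m&=(P[...,2]>.1)
    nl,lab,st,_=cv2.connectedComponentsWithStats(m.astype(np.uint8))
    for i in range(1,nl):
        if st[i,4]>30:
            q=P[lab==i];rc=cv2.minAreaRect((q[:,:2]*1000).astype(np.float32));print(n,st[i].tolist(),np.round(q.mean(0),4),np.round(q.min(0),4),np.round(q.max(0),4),rc)
E
```

```text
t 3.7 pos [0.4567 0.1519 0.2855] yaw 89.85 tilt 0.01 w 0.094 F [0.3 1.2 0.1] q [ 0.18  0.1   1.54 -0.    1.51 -1.39]
shift [-0.0018  0.0283 -0.0145] turn -0.0027
red [212, 182, 13, 36, 416] [0.4846 0.1047 0.1031] [0.4626 0.0966 0.1   ] [0.5077 0.1123 0.1052] ((485.190185546875, 104.46896362304688), (15.306341171264648, 45.02305603027344), 88.51982116699219)
green [292, 181, 12, 35, 371] [0.4822 0.2031 0.1031] [0.461  0.1964 0.1001] [0.5047 0.21   0.1064] ((482.7937927246094, 203.6029052734375), (43.738033294677734, 13.500092506408691), 1.2180365324020386)
wood [192, 166, 131, 50, 4898] [0.4815 0.154  0.0595] [0.4489 0.0645 0.055 ] [0.5192 0.2436 0.0628] ((484.36419677734375, 154.03163146972656), (70.24864959716797, 178.87864685058594), 0.23386652767658234)
wood [270, 343, 34, 10, 145] [0.744  0.2007 0.06  ] [0.7387 0.1748 0.0551] [0.7574 0.2291 0.065 ] ((747.5711669921875, 201.69871520996094), (18.025747299194336, 54.337921142578125), 1.6575242280960083)
```

View pics/w1.png

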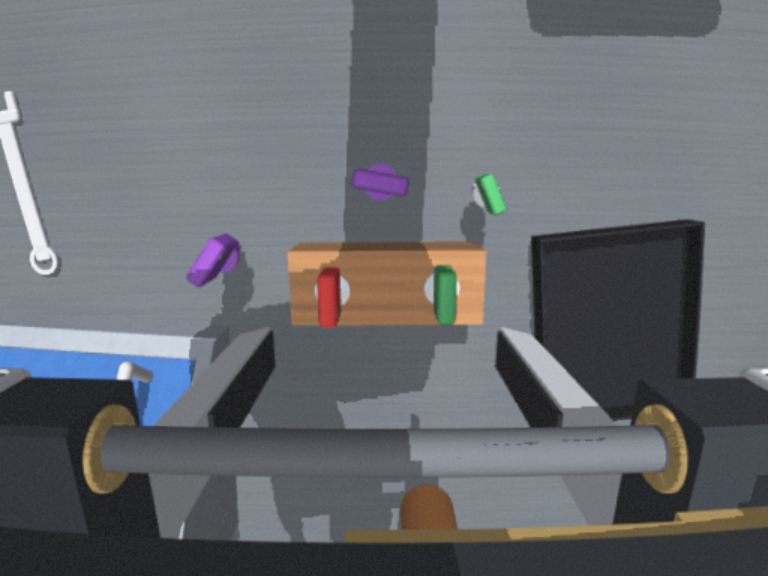

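The wrist view shows red at about (330,297) and green at (445,295), both upright in the rack. The purple and small green decoys stand outside it. Next I'll look at the lock from close up.

>>> move_arm(
  rows=[
    [-0.04,0.035,0,0],
    [-0.08,0.07,0,0],
    [-0.12,0.1,0,0],
    [-0.16,0.13,0,0],
    [-0.2,0.17,0,0],
    [-0.24,0.2,0,0],
    [-0.25,0.21,0,0],
    [-0.25,0.21,0,0],
  ],
)

```text
clock: 4.5
eef_pos: [0.668, -0.1024, 0.2835]
eef_rot: [-0.0, 0.71, 0.704, -0.001]
wrist_force: [-0.2, -0.1, 0.6]
grip_width: 0.0941
```

```bash
python3 - <<'E'
from h import *
import pickle
s=cam('wrist'); save(s,'w2.png',1.5); pickle.dump(s,open('w2.pkl','wb'))
to([.485,.15,.3],90)
for l in ['keyhole','lock','handle']:
    for d in find_in(l,'wrist')[:2]:
        u,v=d['at']; print(l,round(d['score'],2),np.round([u,v]),np.round(pt(s,u,v),4))
P=cloud(s);hsv=cv2.cvtColor(s['frame'],cv2.COLOR_RGB2HSV);h,S,V=hsv[...,0].astype(int),hsv[...,1],hsv[...,2]
ok=s['z_map']>0
m=(h>100)&(h<120)&(S>150)&(V>40)&ok&(P[...,0]>.5)&(P[...,2]>.02);q=P[m]
for _ in range(5):
    cen=q.mean(0);n=np.linalg.svd(q-cen,full_matrices=False)[2][2];n*=np.sign(n[2]);d=(q-cen)@n;q=q[abs(d)<3*max(d.std(),.0007)]
print('door',np.round(n,4),np.round(cen,4),d.std(),len(q),np.degrees(np.arccos(n[2])),np.degrees(np.arctan2(-n[1],-n[0])))
rc=cv2.minAreaRect((q[:,:2]*1000).astype(np.float32));print(rc)
D=(P-cen)@n
print('off-plane brass:')
m=(h>18)&(h<35)&(S>80)&ok&(P[...,0]>.5)&(P[...,2]>.1);q=P[m];print(len(q),np.round(q.mean(0),4),np.round(q.min(0),4),np.round(q.max(0),4),np.round(np.percentile(D[m],[5,25,50,75,95]),4))
E
```

```text
t 4.55 pos [ 0.6665 -0.1002  0.2841] yaw 89.62 tilt 0.11 w 0.0939 F [-0.1 -0.1 -1. ] q [-0.25  0.4   1.12  0.    1.62 -1.82]
shift [ 0.249  -0.1832 -0.0155] turn -0.0066
keyhole 0.67 [197. 171.] [ 0.6539 -0.1684  0.1284]
lock 0.72 [274. 209.] [ 0.6918 -0.083   0.1549]
handle 0.66 [196. 171.] [ 0.6543 -0.1693  0.1297]
door [-0.5733  0.031   0.8188] [ 0.644  -0.1852  0.1229] 0.0006695653166113475 29371 35.04000288448078 -3.0932341114356956
((640.0701904296875, -173.4600067138672), (267.2637939453125, 178.31723022460938), 86.94577026367188)
off-plane brass:
5911 [ 0.6563 -0.0846  0.3454] [ 0.6351 -0.1511  0.1469] [ 0.7096 -0.0388  0.4146] [0.0128 0.2202 0.2311 0.2331 0.2348]
```

View pics/w2.png

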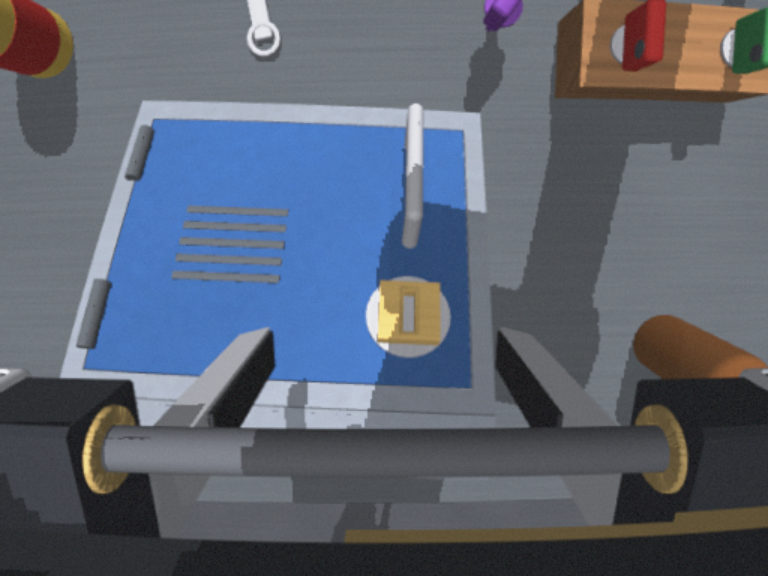

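```bash
python3 - <<'E'
from h import *
import pickle
s=pickle.load(open('w2.pkl','rb'));P=cloud(s);hsv=cv2.cvtColor(s['frame'],cv2.COLOR_RGB2HSV);h,S,V=hsv[...,0].astype(int),hsv[...,1],hsv[...,2]
psi=np.radians(-3.1);a=np.radians(35.03)
ex=np.array([np.cos(psi),np.sin(psi),0]);ey=np.array([-np.sin(psi),np.cos(psi),0]);ez=np.array([0,0,1.])
A=np.array([np.cos(a)*ex+np.sin(a)*ez,ey,-np.sin(a)*ex+np.cos(a)*ez])
c0=np.array([.644,-.1852,.1229]);L=(P-c0)@A.T
ok=s['z_map']>0
m=(h>100)&(h<120)&(S>150)&(V>40)&ok&(abs(L[...,2])<.004);q=L[m]
print('door ext x',np.percentile(q[:,0],[.2,99.8]),'y',np.percentile(q[:,1],[.2,99.8]))
vv,uu=np.mgrid[:384,:512]
m=(uu>245)&(uu<300)&(vv>180)&(vv<240)&(h>15)&(h<35)&(S>80)&(abs(L[...,2]-.014)<.004);q=L[m]
print('brass',len(q),'x',np.percentile(q[:,0],[1,99]),'y',np.percentile(q[:,1],[1,99]),'z',np.median(q[:,2]))
# slot
m=(uu>262)&(uu<283)&(vv>190)&(vv<228)&(S<60);
print('slot px',np.where(m)[1].min(),np.where(m)[1].max(),np.where(m)[0].min(),np.where(m)[0].max(),'z',np.round(np.median(L[m],0),4))
def onplane(u,v,z):
    p1=pt(s,u,v,1.);o=s['T'][:3,3];d=p1-o;n=A[2];t=(z-((o-c0)@n))/(d@n);w=o+t*d;return w,(w-c0)@A.T
u=np.where(m)[1];v=np.where(m)[0]
w,l=onplane(u.mean(),v.mean(),.014);print('slot centre on face',np.round(w,4),np.round(l,4),len(u))
# handle: points with z 30..50 off door
m=ok&(L[...,2]>.03)&(L[...,2]<.052)&(abs(L[...,1])<.13)&(abs(L[...,0])<.12)&(vv<230);q=L[m]
print('handle',len(q),np.percentile(q[:,0],[1,99]),np.percentile(q[:,1],[1,50,99]),np.percentile(q[:,2],[50,95,99]))
np.savez('door.npz',A=A,c0=c0)
im=s['frame'][150:250,230:330,::-1];cv2.imwrite('pics/lockz.png',cv2.resize(im,None,fx=6,fy=6,interpolation=cv2.INTER_CUBIC))
E
```

```text
door ext x [-0.11350123  0.10213633] y [-0.12046158  0.14406353]
brass 1342 x [0.03348495 0.07444833] y [0.08170459 0.12205269] z 0.013889536064417014
slot px 269 275 197 220 z [0.0522 0.1023 0.0022]
slot centre on face [ 0.6874 -0.0859  0.1666] [0.0562 0.1015 0.014 ] 168
handle 900 [-0.09757896 -0.00075822] [0.0962112  0.10174356 0.10804495] [0.04482479 0.04642866 0.04691836]
```

View pics/lockz.png

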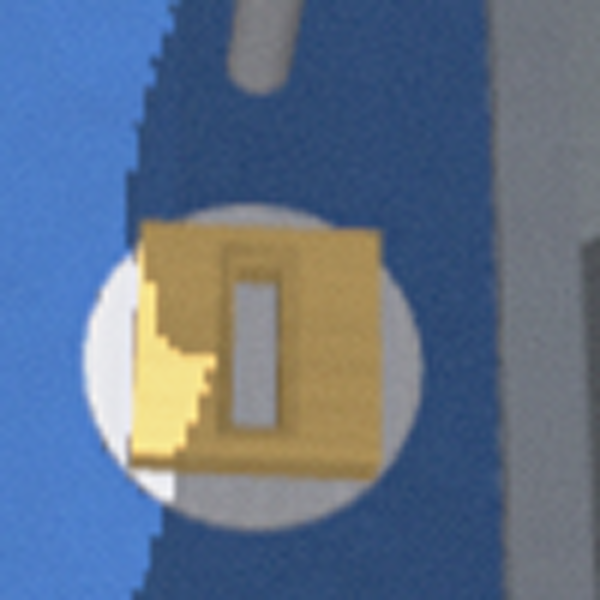

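>>> move_arm(
  rows=[
    [0.03,-0.028,0.02,-0.003],
    [0.07,-0.065,0.04,-0.006],
    [0.11,-0.1,0.06,-0.006],
    [0.15,-0.135,0.08,-0.006],
    [0.185,-0.165,0.1,-0.006],
    [0.203,-0.183,0.12,-0.006],
    [0.203,-0.183,0.14,-0.006],
    [0.203,-0.183,0.15,-0.006],
    [0.203,-0.183,0.15,-0.006],
  ],
  gripper=0.05,
  newtons=40,
)

```text
clock: 5.6
eef_pos: [0.4816, 0.1064, 0.1356]
eef_rot: [-0.001, 0.706, 0.709, -0.0]
wrist_force: [0.2, 0.3, -0.4]
grip_width: 0.0499
```

```bash
python3 - <<'E'
from h import *
to([.4845,.1042,.069],90)
E
```

```text
t 5.6 pos [0.4816 0.1064 0.1356] yaw 90.26 tilt 0.08 w 0.0499 F [ 0.2  0.3 -0.4] q [ 0.08  0.21  1.79  0.    1.15 -1.5 ]
shift [-0.0022  0.0029  0.0666] turn 0.0045
```

>>> move_arm(
  rows=[
    [-0.002,0.003,0.03,0.004],
    [-0.002,0.003,0.055,0.004],
    [-0.002,0.003,0.066,0.004],
    [-0.002,0.003,0.066,0.004],
    [-0.002,0.003,0.066,0.004],
  ],
)

```text
clock: 6.1
eef_pos: [0.4859, 0.1042, 0.0707]
eef_rot: [0.0, 0.707, 0.707, 0.0]
wrist_force: [1.0, -0.6, 0.9]
grip_width: 0.0497
```

>>> move_arm(
  rows=[
    [0,0,0,0],
    [0,0,0,0],
    [0,0,0,0],
    [0,0,0,0],
  ],
  gripper=0.0,
  newtons=25,
)

```text
clock: 6.5
eef_pos: [0.4861, 0.1043, 0.0711]
eef_rot: [0.0, 0.707, 0.707, 0.001]
wrist_force: [-0.1, 0.1, -0.3]
grip_width: 0.0213
```

```bash
python3 - <<'E'
from h import *
to([.4845,.1042,.069],90)
s=cam('wrist'); save(s,'w3.png',1.5)
E
```

```text
t 6.5 pos [0.4861 0.1043 0.0711] yaw 90.0 tilt 0.09 w 0.0213 F [-0.1  0.1 -0.3] q [ 0.07  0.28  1.87  0.    0.99 -1.5 ]
shift [-0.0001 -0.0016  0.0021] turn -0.0
```

View pics/w3.png

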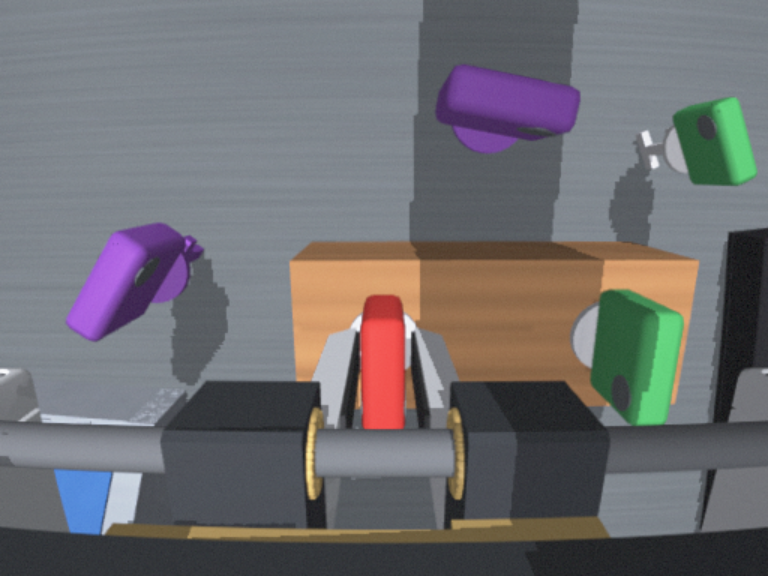

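>>> move_arm(
  rows=[
    [0,0,-0.01,0],
    [0,0,-0.022,0],
    [0,0,-0.034,0],
    [0,0,-0.038,0],
    [0,0,-0.038,0],
  ],
)

```text
clock: 7.05
eef_pos: [0.4867, 0.1043, 0.1102]
eef_rot: [0.001, 0.707, 0.707, 0.001]
wrist_force: [-0.6, -0.5, -0.9]
grip_width: 0.0161
```

```bash
python3 - <<'E'
from h import *
to([.4845,.1042,.109],90)
s=cam('side'); im=s['frame'][180:300,190:310,::-1]; cv2.imwrite('pics/s4.png',cv2.resize(im,None,fx=5,fy=5,interpolation=cv2.INTER_CUBIC))
E
```

```text
t 7.05 pos [0.4867 0.1043 0.1102] yaw 90.0 tilt 0.21 w 0.0161 F [-0.6 -0.5 -0.9] q [ 0.07  0.23  1.82  0.    1.09 -1.5 ]
shift [-0.0001 -0.0022  0.0012] turn 0.0
```

View pics/s4.png

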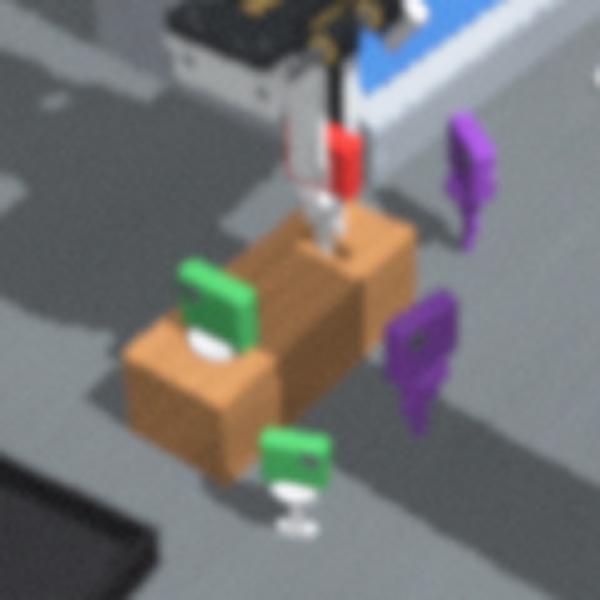

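```bash
cat >> h.py <<'E'
def keypts(s,col):
    P=cloud(s);hsv=cv2.cvtColor(s['frame'],cv2.COLOR_RGB2HSV);h,S,V=hsv[...,0].astype(int),hsv[...,1],hsv[...,2]
    m=(((h<6)|(h>174)) if col=='red' else (h>50)&(h<80))&(S>130)&(V>50)&(s['z_map']>0)
    nl,lab,st,_=cv2.connectedComponentsWithStats(m.astype(np.uint8))
    return [(P[lab==i],st[i]) for i in np.argsort(-st[:,4]) if i>0 and st[i,4]>60], P
E
python3 - <<'E'
from h import *
o=get_obs();s=cam('wrist'); save(s,'w4.png',1.5)
for q,st in keypts(s,'red')[0][:2]: 
    q=q-o['eef_pos'];print(st,np.round(np.percentile(q,[2,50,98],axis=0),4))
E
```

```text
[ 242  197   30   89 2492] [[-0.0229 -0.0066  0.0033]
 [-0.0069  0.0006  0.0318]
 [ 0.0174  0.0082  0.0334]]
```

View pics/w4.png

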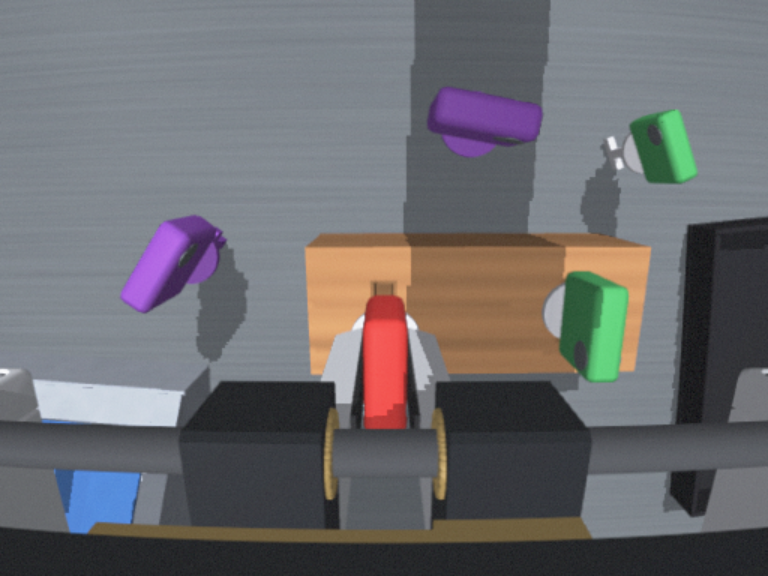

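>>> move_arm(
  rows=[
    [0,-0.01,0.0,0],
    [0,-0.02,0.001,0],
    [0,-0.03,0.002,0],
    [0,-0.04,0.003,0],
    [0,-0.049,0.004,0],
    [0,-0.049,0.004,0],
  ],
)

```text
clock: 7.75
eef_pos: [0.4379, 0.1043, 0.1057]
eef_rot: [0.002, 0.707, 0.707, 0.002]
wrist_force: [4.3, -0.0, 1.3]
grip_width: 0.0156
```

```bash
cat >> h.py <<'E'
def headfit(s,col,o):
    """vertical-tool: fit long (x-width) edge tilt of head from top surface pts; returns rel TCP"""
    q,st=keypts(s,col)[0][0]; q=q-o['eef_pos']
    # dominant planes by ransac
    rng=np.random.default_rng(0);out=[]
    r=q.copy()
    for k in range(3):
        if len(r)<80:break
        best=None
        for _ in range(300):
            a,b,c=r[rng.choice(len(r),3,False)];n=np.cross(b-a,c-a);l=np.linalg.norm(n)
            if l<1e-9: continue
            n/=l;i=abs((r-a)@n)<.0008
            if best is None or i.sum()>best.sum(): best=i
        p=r[best];c=p.mean(0);n=np.linalg.svd(p-c,full_matrices=False)[2][2];n*=np.sign(n[2])
        out.append((n,c,len(p)));print('plane n',np.round(n,3),'c',np.round(c,4),len(p),'tilt deg toward -x',round(np.degrees(np.arctan2(-n[0],n[2])),1))
        r=r[~best]
    return q,out
E
python3 - <<'E'
from h import *
o=get_obs();to([.4845,.1042,.109],90);s=cam('wrist'); save(s,'w5.png',1.5)
q,_=headfit(s,'red',o);print(np.round(np.percentile(q,[2,50,98],axis=0),4))
E
```

```text
t 7.75 pos [0.4379 0.1043 0.1057] yaw 90.01 tilt 0.36 w 0.0156 F [ 4.3 -0.   1.3] q [ 0.08  0.17  1.92  0.    1.05 -1.49]
shift [-0.0001  0.0466 -0.003 ] turn 0.0002
plane n [-0.407  0.012  0.913] c [-0.0013  0.001   0.0301] 1223 tilt deg toward -x 24.0
plane n [-0.405  0.011  0.914] c [0.0009 0.0006 0.0296] 334 tilt deg toward -x 23.9
plane n [-0.412  0.018  0.911] c [-0.0046  0.001   0.0299] 305 tilt deg toward -x 24.3
[[-0.0176 -0.007   0.0217]
 [-0.0014  0.0006  0.0299]
 [ 0.0148  0.0083  0.0372]]
```

View pics/w5.png

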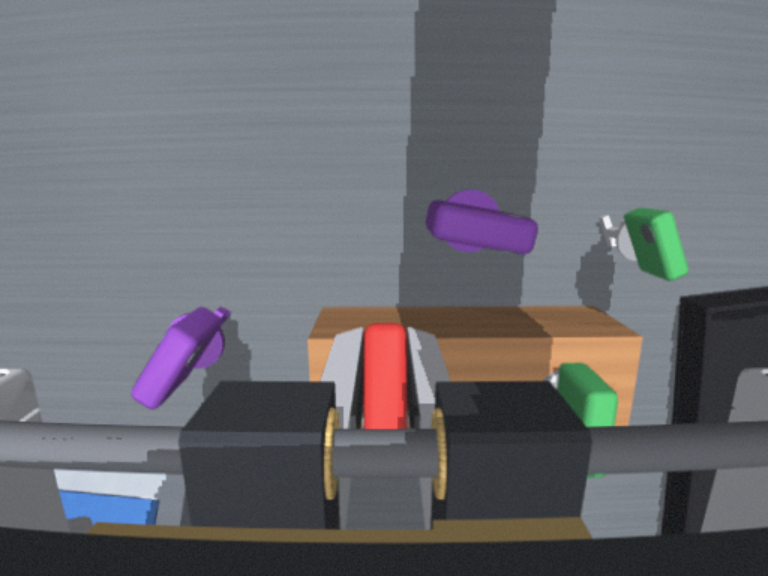

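>>> move_arm(
  rows=[
    [0,-0.006,0,0],
    [0,-0.012,0,0],
    [0,-0.017,0,0],
    [0,-0.017,0,0],
  ],
)

```text
clock: 8.2
eef_pos: [0.4222, 0.1044, 0.1063]
eef_rot: [0.003, 0.707, 0.707, 0.003]
wrist_force: [4.2, -0.6, 2.1]
grip_width: 0.0157
```

```bash
python3 - <<'E'
from h import *
o=get_obs();to([.4845,.1042,.109],90);s=cam('wrist'); save(s,'w6.png',1.5)
q,_=headfit(s,'red',o);print(np.round(np.percentile(q,[2,50,98],axis=0),4))
E
```

```text
t 8.2 pos [0.4222 0.1044 0.1063] yaw 90.01 tilt 0.51 w 0.0157 F [ 4.2 -0.6  2.1] q [ 0.08  0.15  1.95  0.    1.04 -1.49]
shift [-0.0002  0.0623 -0.0022] turn 0.0002
plane n [-0.536 -0.001  0.844] c [-0.0004  0.0008  0.0295] 1219 tilt deg toward -x 32.4
plane n [-0.534 -0.002  0.845] c [0.0018 0.0005 0.0293] 341 tilt deg toward -x 32.3
plane n [-0.54  -0.001  0.842] c [-0.0032  0.0011  0.0291] 232 tilt deg toward -x 32.7
[[-0.0149 -0.007   0.0194]
 [-0.      0.0006  0.0294]
 [ 0.0139  0.0083  0.0384]]
```

>>> move_arm(
  rows=[
    [0,-0.004,0,0],
    [0,-0.007,0,0],
    [0,-0.007,0,0],
    [0,-0.007,-0.02,0],
    [0,-0.007,-0.05,0],
    [0,-0.007,-0.06,0],
    [0,-0.007,-0.06,0],
  ],
)

```text
clock: 8.95
eef_pos: [0.4138, 0.1044, 0.1664]
eef_rot: [0.002, 0.707, 0.707, 0.003]
wrist_force: [0.6, -0.2, -1.2]
grip_width: 0.0157
```

```bash
python3 - <<'E'
from h import *
o=get_obs();to([.4845,.1042,.109],90);s=cam('wrist'); save(s,'w7.png',1.5)
q,_=headfit(s,'red',o);print(np.round(np.percentile(q,[2,50,98],axis=0),4))
s=cam('side'); im=s['frame'][150:310,190:350,::-1]; cv2.imwrite('pics/s7.png',cv2.resize(im,None,fx=3.75,fy=3.75,interpolation=cv2.INTER_CUBIC))
E
```

```text
t 8.95 pos [0.4138 0.1044 0.1664] yaw 90.01 tilt 0.41 w 0.0157 F [ 0.6 -0.2 -1.2] q [ 0.08  0.07  1.86  0.    1.2  -1.49]
shift [-0.0002  0.0703  0.0579] turn 0.0002
plane n [-0.541 -0.01   0.841] c [-0.0002  0.0008  0.0295] 1223 tilt deg toward -x 32.8
plane n [-0.539 -0.026  0.842] c [-0.0001  0.0004  0.0278] 324 tilt deg toward -x 32.6
plane n [-0.544 -0.007  0.839] c [-0.0004  0.0008  0.0307] 251 tilt deg toward -x 32.9
[[-0.015  -0.0069  0.0188]
 [ 0.0002  0.0006  0.0293]
 [ 0.0137  0.0084  0.0386]]
```

View pics/s7.png

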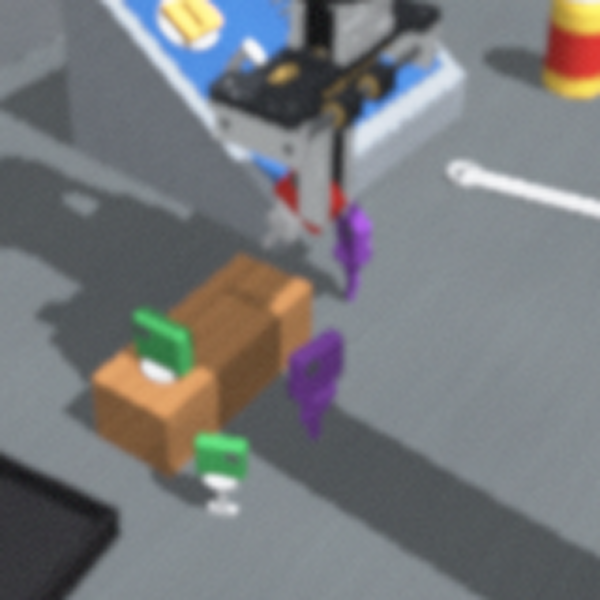

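View pics/w7.png

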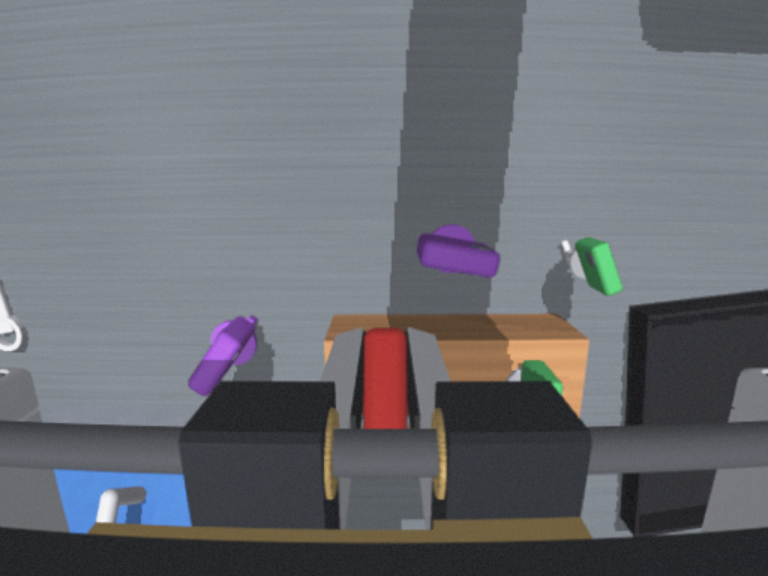

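```bash
cat >> h.py <<'E'
def keyorigin(s,col,o,verbose=True):
    """key held by vertical tool: returns key origin relative to TCP expressed in tool frame (x,y,z) and tilt angle (rad) of key about tool x"""
    M=q2R(o['eef_rot']);q,st=keypts(s,col)[0][0]; q=(q-o['eef_pos'])@M   # tool frame
    Y,Z=q[:,1],-q[:,2]  # forward, up
    rng=np.random.default_rng(0);best=None
    for _ in range(400):
        i,j=rng.choice(len(q),2,False);d=np.array([Y[j]-Y[i],Z[j]-Z[i]]);l=np.hypot(*d)
        if l<.008: continue
        n=np.array([-d[1],d[0]])/l
        if n[1]<0:n=-n
        if n[1]<.3: continue
        k=abs((Y-Y[i])*n[0]+(Z-Z[i])*n[1])<.0012
        if best is None or k.sum()>best.sum():best=k
    y,z=Y[best],Z[best];c=np.array([y.mean(),z.mean()]);v=np.linalg.svd(np.c_[y,z]-c,full_matrices=False)[2][0];v*=np.sign(v[0])
    th=np.arctan2(v[1],v[0]);n=np.array([-v[1],v[0]])
    t=(np.c_[y,z]-c)@v; lo,hi=np.percentile(t,[.3,99.7])
    E=c+v*lo; orig=E+v*.0228-n*.044
    if verbose: print('tilt',round(np.degrees(th),2),'top len',round(hi-lo,4),'n',best.sum(),'E',np.round(E,4),'lat',np.round(np.percentile(q[best,0],[1,99]),4),'origin fwd,up',np.round(orig,4))
    return np.array([0,orig[0],-orig[1]]),th
E
python3 - <<'E'
from h import *
import pickle
o=get_obs();s=cam('wrist');pickle.dump((o,s),open('w8.pkl','wb'))
k,th=keyorigin(s,'red',o)
M=q2R(o['eef_rot']);print(np.round(M,4))
E
```

```text
tilt 32.36 top len 0.0357 n 1555 E [-0.0157  0.0195] lat [-0.0062  0.0078] origin fwd,up [ 0.0271 -0.0055]
[[-2.0e-04  1.0e+00  4.5e-03]
 [ 1.0e+00  2.0e-04  7.0e-04]
 [ 7.0e-04  4.5e-03 -1.0e+00]]
```

```bash
cat >> h.py <<'E'
K=np.array([.6864,-.0864,.1659]);D=np.load('door.npz');A=D['A'];FW=np.array([A[1][1],-A[1][0],0])
def tcp_for(k,dist):
    """TCP world so that key origin (fwd k[1], up -k[2] rel TCP) sits dist above keyhole"""
    return K+A[2]*dist-FW*k[1]+np.array([0,0,k[2]])
E
python3 - <<'E'
from h import *
k=[0,.0271,.0055];print(A)
for d in [.062,0]:
    t=tcp_for(k,d);print(d,np.round(t,4));to(t,86.9)
E
```

```text
[[ 0.81765336 -0.04428252  0.57400526]
 [ 0.05407881  0.99853667  0.        ]
 [-0.57316531  0.03104152  0.81885161]]
0.062 [ 0.6238 -0.083   0.2222]
t 9.1 pos [0.4129 0.1042 0.1647] yaw 90.01 tilt 0.24 w 0.016 F [ 1.   1.  -1.1] q [ 0.08  0.08  1.87  0.    1.19 -1.49]
shift [-0.1872  0.2111 -0.0567] turn 0.0543
0 [ 0.6593 -0.0849  0.1714]
t 9.1 pos [0.4129 0.1042 0.1647] yaw 90.01 tilt 0.24 w 0.016 F [ 1.   1.  -1.1] q [ 0.08  0.08  1.87  0.    1.19 -1.49]
shift [-0.1892  0.2464 -0.0058] turn 0.0543
```

>>> move_arm(
  rows=[
    [-0.01,0.01,-0.04,0.01],
    [-0.045,0.04,-0.075,0.02],
    [-0.085,0.08,-0.085,0.03],
    [-0.125,0.125,-0.085,0.04],
    [-0.155,0.165,-0.08,0.05],
    [-0.18,0.195,-0.075,0.054],
    [-0.187,0.211,-0.065,0.054],
    [-0.187,0.211,-0.058,0.054],
    [-0.187,0.211,-0.058,0.054],
  ],
)

```text
clock: 10.0
eef_pos: [0.6219, -0.0826, 0.2196]
eef_rot: [-0.002, 0.726, 0.688, -0.0]
wrist_force: [-1.0, 0.5, -0.6]
grip_width: 0.0159
```

```bash
python3 - <<'E'
from h import *
import pickle
o=get_obs();s=cam('wrist');save(s,'w9.png',1.5)
k,th=keyorigin(s,'red',o)
for d in [.062,0]:
    t=tcp_for(k,d);print(d,np.round(t,4));to(t,86.9)
s=cam('side'); im=s['frame'][110:230,200:320,::-1]; cv2.imwrite('pics/s9.png',cv2.resize(im,None,fx=5,fy=5,interpolation=cv2.INTER_CUBIC))
E
```

```text
tilt 32.59 top len 0.0357 n 1552 E [-0.0157  0.0194] lat [-0.006   0.0077] origin fwd,up [ 0.0272 -0.0053]
0.062 [ 0.6237 -0.083   0.222 ]
t 10.05 pos [ 0.6219 -0.0821  0.2211] yaw 86.91 tilt 0.15 w 0.0159 F [ 0.   0.3 -2. ] q [-0.24  0.35  1.36  0.    1.44 -1.76]
shift [-0.0008  0.0018 -0.001 ] turn 0.0001
0 [ 0.6592 -0.0849  0.1712]
t 10.05 pos [ 0.6219 -0.0821  0.2211] yaw 86.91 tilt 0.15 w 0.0159 F [ 0.   0.3 -2. ] q [-0.24  0.35  1.36  0.    1.44 -1.76]
shift [-0.0009  0.0374  0.0498] turn 0.0001
```

View pics/s9.png

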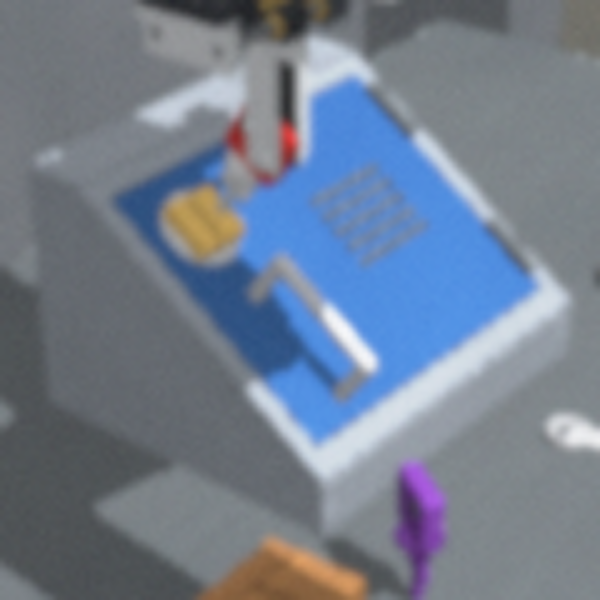

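View pics/w9.png

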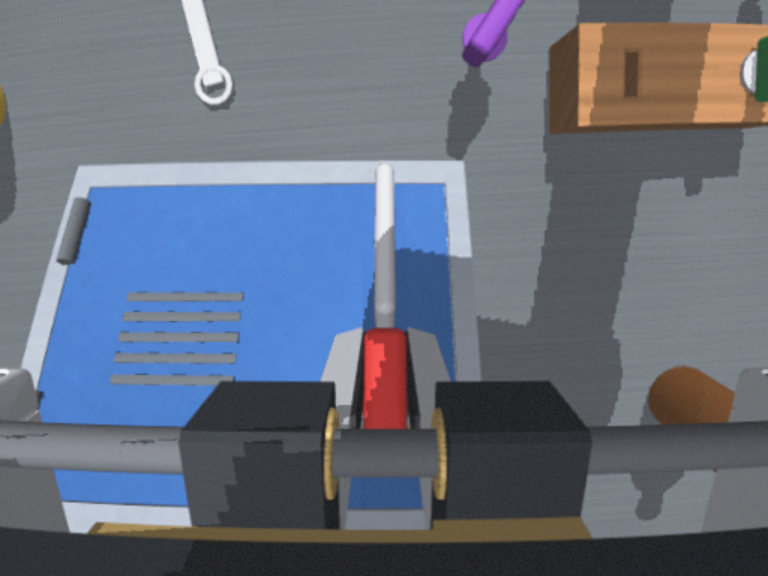

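>>> move_arm(
  rows=[
    [-0.001,0.005,0.004,0],
    [-0.001,0.009,0.009,0],
    [-0.001,0.013,0.015,0],
    [-0.001,0.017,0.02,0],
    [-0.001,0.02,0.025,0],
    [-0.001,0.02,0.025,0],
  ],
)

```text
clock: 10.7
eef_pos: [0.6421, -0.0838, 0.1962]
eef_rot: [-0.001, 0.726, 0.688, 0.0]
wrist_force: [-0.6, 0.8, -0.9]
grip_width: 0.0158
```

```bash
python3 - <<'E'
from h import *
o=get_obs();s=cam('wrist');save(s,'w10.png',1.5)
k,th=keyorigin(s,'red',o);M=q2R(o['eef_rot']);org=o['eef_pos']+M@k;print('key rel K in door axes',np.round(A@(org-K),4),o['moment'])
t=tcp_for(k,0);to(t,86.9)
E
```

```text
tilt 32.35 top len 0.0356 n 1528 E [-0.0157  0.0196] lat [-0.0062  0.0076] origin fwd,up [ 0.0271 -0.0054]
key rel K in door axes [0.0001 0.0002 0.0302] [ 0.04054499 -0.07693742 -0.00961909]
t 10.75 pos [ 0.642  -0.0839  0.1966] yaw 86.94 tilt 0.12 w 0.0156 F [ 1.2  0.7 -0.4] q [-0.24  0.39  1.35  0.    1.4  -1.76]
shift [-0.0002  0.0173  0.0253] turn 0.0008
```

>>> move_arm(
  rows=[
    [0,0.004,0.006,0],
    [0,0.008,0.012,0],
    [0,0.012,0.018,0],
    [0,0.016,0.023,0],
    [0,0.018,0.026,0],
    [0,0.018,0.026,0],
  ],
)

```text
clock: 11.35
eef_pos: [0.6591, -0.0847, 0.1711]
eef_rot: [-0.002, 0.726, 0.688, -0.0]
wrist_force: [-3.5, 0.2, 2.4]
grip_width: 0.0158
```

```bash
python3 - <<'E'
from h import *
o=get_obs();s=cam('wrist');save(s,'w11.png',1.5)
k,th=keyorigin(s,'red',o);M=q2R(o['eef_rot']);org=o['eef_pos']+M@k;print('key rel K in door axes',np.round(A@(org-K),4),o['moment'])
t=tcp_for(k,0);to(t,86.9)
s=cam('side'); im=s['frame'][110:230,200:320,::-1]; cv2.imwrite('pics/s11.png',cv2.resize(im,None,fx=5,fy=5,interpolation=cv2.INTER_CUBIC))
E
```

```text
tilt 33.17 top len 0.0356 n 1531 E [-0.0156  0.0195] lat [-0.006   0.0078] origin fwd,up [ 0.0275 -0.0049]
key rel K in door axes [0.0003 0.0002 0.    ] [ 0.08673779  0.40522014 -0.01741589]
t 11.4 pos [ 0.6592 -0.0847  0.171 ] yaw 86.95 tilt 0.17 w 0.0157 F [-3.8  0.4  2.3] q [-0.23  0.43  1.35  0.    1.36 -1.75]
shift [-0.0002 -0.0003  0.0002] turn 0.0008
```

View pics/s11.png

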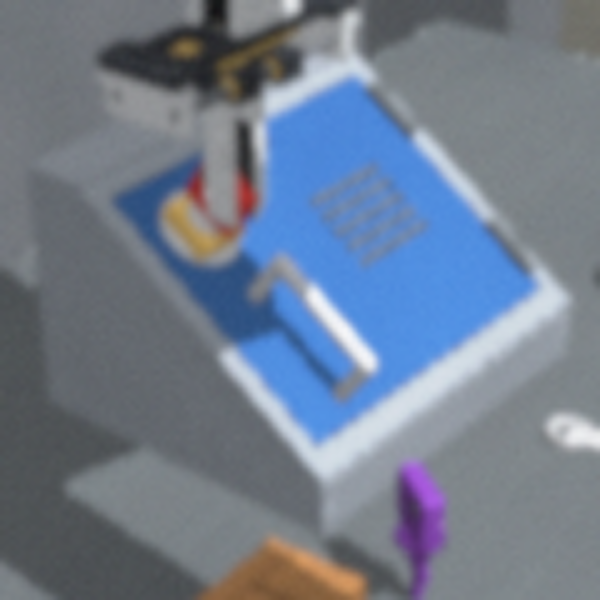

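The key looks fully home: it measures within 1 mm of the keyhole. I'll turn it in the grip through a limited angle to see whether it is the right one.

>>> move_arm(
  rows=[
    [0,0.001,0.001,0],
    [0.001,0.001,0.001,0.08],
    [0.002,0.001,0.001,0.16],
    [0.003,0.001,0.001,0.25],
    [0.004,0.001,0.0005,0.33],
    [0.005,0.0015,0,0.42],
    [0.005,0.0015,0,0.42],
  ],
  newtons=30,
)

```text
clock: 12.15
eef_pos: [0.661, -0.0783, 0.1715]
eef_rot: [-0.002, 0.853, 0.523, 0.001]
wrist_force: [-2.9, 2.9, 4.2]
grip_width: 0.0179
```

```bash
python3 - <<'E'
from h import *
o=get_obs();s=cam('wrist');save(s,'w12.png',1.5);print('moment',o['moment'])
to(o['eef_pos'],86.9)
q,st=keypts(s,'red')[0][0];rc=cv2.minAreaRect((q[:,:2]*1000).astype(np.float32));print(rc)
headfit(s,'red',o)
E
```

```text
moment [1.05766926 0.14315724 0.72800779]
t 12.2 pos [ 0.661  -0.0783  0.1715] yaw 63.07 tilt 0.26 w 0.0181 F [-3.5  4.1  4.1] q [-0.22  0.43  1.35  0.    1.36 -1.33]
shift [ 0.0001 -0.      0.    ] turn -0.416
((660.1734008789062, -77.13536834716797), (18.12571907043457, 32.65248489379883), 66.97247314453125)
plane n [-0.512  0.171  0.842] c [-0.0007  0.0011  0.03  ] 1253 tilt deg toward -x 31.3
plane n [-0.587 -0.105  0.803] c [-0.0008 -0.0011  0.0303] 341 tilt deg toward -x 36.2
plane n [-0.406  0.423  0.81 ] c [-0.0002  0.0038  0.0291] 227 tilt deg toward -x 26.7
```

View pics/w12.png

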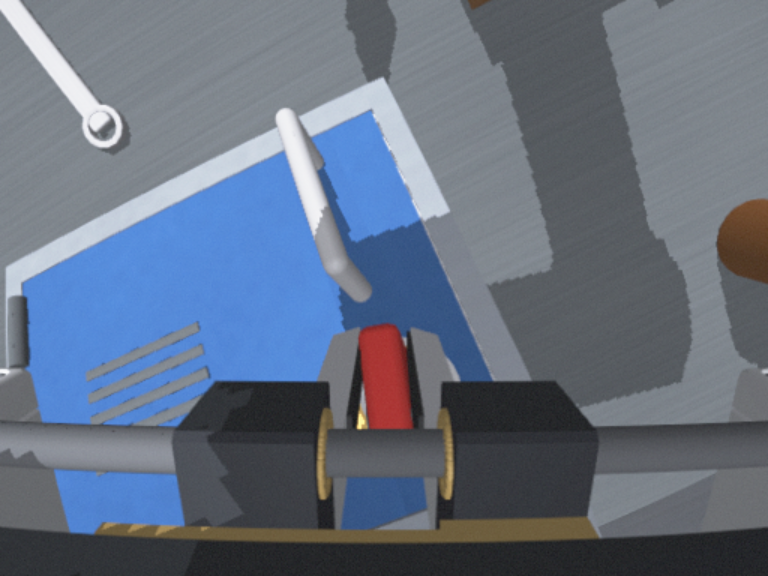

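>>> move_arm(
  rows=[
    [0.001,0,0,0.08],
    [0.0015,0,-0.0005,0.16],
    [0.002,0,-0.001,0.24],
    [0.002,0,-0.001,0.24],
  ],
)

```text
clock: 12.6
eef_pos: [0.6632, -0.076, 0.1721]
eef_rot: [-0.002, 0.908, 0.419, 0.002]
wrist_force: [1.9, 2.7, -0.9]
grip_width: 0.0203
```

```bash
python3 - <<'E'
from h import *
import pickle
o=get_obs();s=cam('wrist');save(s,'w13.png',1.5);print('moment',o['moment']);pickle.dump((o,s),open('w13.pkl','wb'))
to(o['eef_pos'],86.9)
E
```

```text
moment [ 0.96875186 -0.5911203   1.19081291]
t 12.65 pos [ 0.6632 -0.076   0.1722] yaw 49.55 tilt 0.31 w 0.0204 F [ 2.3  2.  -1.3] q [-0.22  0.43  1.35  0.01  1.36 -1.09]
shift [-0. -0.  0.] turn -0.6518
```

View pics/w13.png

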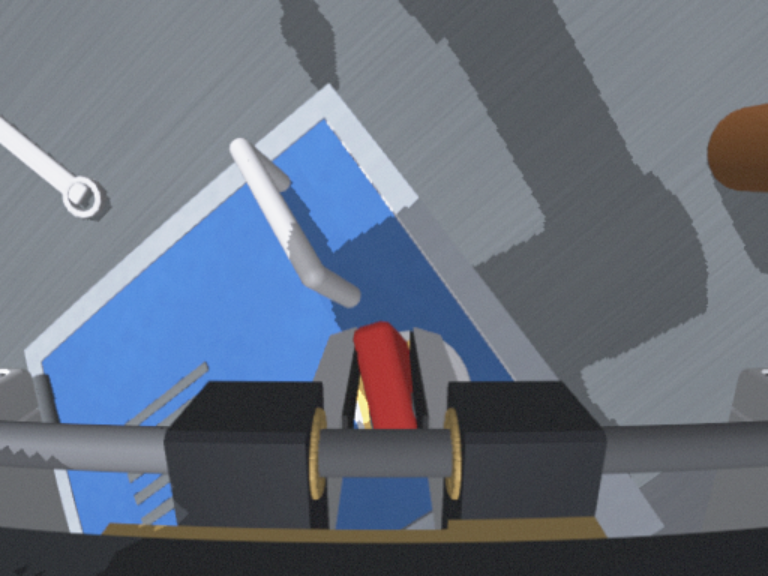

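```bash
cat >> h.py <<'E'
def keyphi(s,col,verbose=True):
    """rotation of key about lock axis from top-face points, door axes rel K"""
    q,st=keypts(s,col)[0][0];L=(q-K)@A.T
    m=(L[:,2]>.041)&(L[:,2]<.047);t=L[m][:,:2]
    rc=cv2.minAreaRect((t*1000).astype(np.float32))
    # robust: side faces lines: bin along w, midline
    pts=[]
    for lo in np.arange(t[:,0].min()+.004,t[:,0].max()-.006,.002):
        b=t[(t[:,0]>=lo)&(t[:,0]<lo+.002)]
        if len(b)>15: pts.append([lo+.001,(b[:,1].min()+b[:,1].max())/2,b[:,1].max()-b[:,1].min()])
    pts=np.array(pts)
    print('n',len(t),'z med',np.round(np.median(L[:,2]),4),'rect',np.round(rc[0],1),np.round(rc[1],1),round(rc[2],1))
    a,b=np.polyfit(pts[:,0],pts[:,1],1);print('midline slope phi(cw +)',round(np.degrees(np.arctan(-a)),1),'b',round(b*1000,1),'y-width',np.round(np.median(pts[:,2])*1000,1))
    return L
E
python3 - <<'E'
from h import *
import pickle
o,s=pickle.load(open('w13.pkl','rb'));keyphi(s,'red')
o,s=pickle.load(open('w8.pkl','rb'))
E
```

```text
n 1902 z med 0.0443 rect [-0.   9.1] [16.  39.5] 71.6
midline slope phi(cw +) 17.1 b 9.4 y-width 15.5
```

>>> move_arm(
  rows=[
    [-0.002,0.0015,0,0],
    [-0.004,0.003,0,0],
    [-0.004,0.003,0,0],
  ],
)

```text
clock: 12.95
eef_pos: [0.6631, -0.0766, 0.1721]
eef_rot: [-0.006, 0.907, 0.42, 0.004]
wrist_force: [0.1, 10.2, 0.7]
grip_width: 0.0203
```

```bash
python3 - <<'E'
from h import *
import pickle
o=get_obs();s=cam('wrist');save(s,'w14.png',1.5);print('moment',o['moment'], A[2]@o['moment']);pickle.dump((o,s),open('w14.pkl','wb'))
to(o['eef_pos'],86.9);keyphi(s,'red')
E
```

```text
moment [ 2.58616507 -0.39614256  1.26093966] -0.46207449400426426
t 13.0 pos [ 0.6631 -0.0766  0.1721] yaw 49.73 tilt 0.78 w 0.0205 F [-0.5  9.1  1.6] q [-0.23  0.43  1.35  0.01  1.36 -1.1 ]
shift [-0.  0. -0.] turn -0.6487
n 1916 z med 0.0443 rect [-0.1  8.4] [16.1 39.9] 72.0
midline slope phi(cw +) 16.5 b 8.7 y-width 15.6
```

>>> move_arm(
  rows=[
    [0.003,-0.002,0,0],
    [0.003,-0.002,0,0],
    [0.003,-0.002,0,0],
  ],
  newtons=45,
)

```text
clock: 13.3
eef_pos: [0.6635, -0.0753, 0.1723]
eef_rot: [-0.004, 0.907, 0.421, 0.003]
wrist_force: [-0.9, -5.3, 1.1]
grip_width: 0.0194
```

```bash
python3 - <<'E'
from h import *
import pickle
o=get_obs();s=cam('wrist');save(s,'w15.png',1.5);print('moment',o['moment'], A[2]@o['moment']);pickle.dump((o,s),open('w14.pkl','wb'))
to(o['eef_pos'],86.9);keyphi(s,'red')
E
```

```text
moment [-0.22725249 -0.13225831  1.19511128] 1.1047665384098326
t 13.35 pos [ 0.6635 -0.0752  0.1723] yaw 49.77 tilt 0.57 w 0.0197 F [-1.1 -5.   1.5] q [-0.22  0.43  1.34  0.01  1.36 -1.09]
shift [-0.  0. -0.] turn -0.648
n 1897 z med 0.0443 rect [0.1 9.8] [15.9 39.8] 71.3
midline slope phi(cw +) 17.4 b 10.2 y-width 15.7
```

Extra grip didn't move the key: it stays at about 17° with over 1 Nm at the wrist. Red is blocked, so it's the wrong key. I'll turn it back past zero to bring the lock home, then pull it out.

>>> move_arm(
  rows=[
    [-0.003,0.0005,0,-0.14],
    [-0.005,0.001,0.0005,-0.28],
    [-0.007,0.002,0.001,-0.42],
    [-0.009,0.0025,0.001,-0.56],
    [-0.01,0.003,0.001,-0.7],
    [-0.012,0.003,0.001,-0.82],
    [-0.012,0.003,0.001,-0.82],
    [-0.01,0.003,0.001,-0.66],
    [-0.01,0.003,0.001,-0.65],
  ],
  newtons=30,
)

```text
clock: 14.25
eef_pos: [0.6608, -0.0855, 0.1714]
eef_rot: [-0.002, 0.726, 0.687, 0.005]
wrist_force: [3.0, -1.0, 0.1]
grip_width: 0.0158
```

```bash
python3 - <<'E'
from h import *
import pickle
o=get_obs();s=cam('wrist');save(s,'w16.png',1.5);print('moment',o['moment'], A[2]@o['moment'])
to(o['eef_pos'],86.9);keyphi(s,'red')
k,th=keyorigin(s,'red',o)
M=q2R(o['eef_rot']);print(np.round(M.T@(A[2]*.06),4))
E
```

```text
moment [-0.13657433 -0.72231823 -0.00130321] 0.05479067171841017
t 14.3 pos [ 0.6608 -0.0855  0.1714] yaw 86.96 tilt 0.58 w 0.0157 F [ 2.8 -1.1 -0.4] q [-0.24  0.43  1.35  0.01  1.36 -1.76]
shift [ 0.      0.0001 -0.    ] turn 0.001
n 1934 z med 0.0457 rect [-3.2  0.4] [39.  16.2] 0.5
midline slope phi(cw +) -0.1 b 0.2 y-width 15.6
tilt 32.21 top len 0.038 n 1688 E [-0.0189  0.0203] lat [-0.0059  0.0077] origin fwd,up [ 0.0238 -0.0048]
[ 0.0004 -0.0342 -0.0493]
```

>>> move_arm(
  rows=[
    [0,-0.0085,-0.0123,0],
    [0,-0.017,-0.0245,0],
    [0,-0.0255,-0.037,0],
    [0,-0.034,-0.049,0],
    [0.02,-0.045,-0.07,0],
    [0.065,-0.06,-0.08,0],
    [0.11,-0.075,-0.08,0],
    [0.155,-0.09,-0.08,0],
    [0.2,-0.105,-0.08,0],
    [0.245,-0.12,-0.08,0],
    [0.29,-0.135,-0.075,0],
    [0.335,-0.15,-0.06,0],
    [0.38,-0.16,-0.04,0],
    [0.425,-0.168,-0.02,0],
    [0.47,-0.168,0.0,0],
    [0.512,-0.168,0.02,0],
    [0.512,-0.168,0.04,0],
    [0.512,-0.168,0.04,0],
  ],
)

```text
clock: 16.1
eef_pos: [0.5173, 0.4345, 0.1324]
eef_rot: [-0.002, 0.725, 0.689, 0.001]
wrist_force: [-0.6, 0.4, -1.5]
grip_width: 0.0157
```

```bash
python3 - <<'E'
from h import *
import pickle
o=get_obs();s=cam('wrist');save(s,'w17.png',1.5)
to([.52,.435,.057],90)
keyorigin(s,'red',o)
E
```

```text
t 16.15 pos [0.5186 0.4342 0.1343] yaw 87.02 tilt 0.35 w 0.0157 F [ 0.2 -0.7 -1.4] q [ 0.59  0.47  1.39  0.    1.29 -0.93]
shift [0.0004 0.0013 0.0773] turn -0.0519
tilt 32.27 top len 0.0385 n 1709 E [-0.0193  0.02  ] lat [-0.0061  0.0077] origin fwd,up [ 0.0235 -0.005 ]
```

View pics/w17.png

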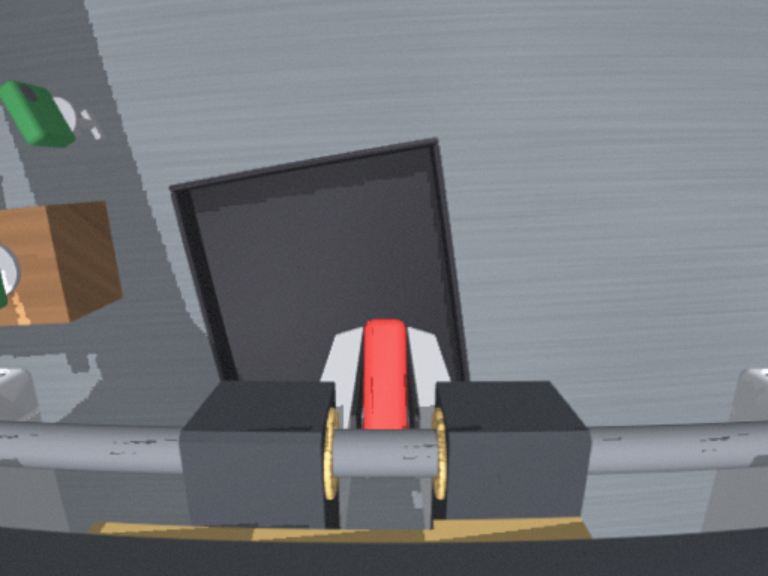

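>>> move_arm(
  rows=[
    [-0.005,0,0.03,0],
    [-0.008,0,0.055,0],
    [-0.008,0,0.073,0],
    [-0.008,0,0.075,0],
  ],
)

```text
clock: 16.55
eef_pos: [0.5174, 0.4246, 0.0588]
eef_rot: [-0.002, 0.726, 0.688, 0.001]
wrist_force: [-1.1, -0.0, 0.1]
grip_width: 0.0157
```

>>> move_arm(
  rows=[
    [0,0,0,0],
    [0,0,0,0],
    [0,0,-0.01,0],
    [0,0,-0.05,0],
    [-0.01,0,-0.09,-0.03],
    [-0.05,-0.01,-0.1,-0.05],
    [-0.1,-0.02,-0.1,-0.05],
    [-0.15,-0.03,-0.09,-0.05],
    [-0.19,-0.04,-0.08,-0.05],
    [-0.222,-0.05,-0.08,-0.05],
    [-0.222,-0.05,-0.08,-0.05],
  ],
  gripper=0.05,
)

```text
clock: 17.65
eef_pos: [0.4541, 0.2021, 0.1397]
eef_rot: [-0.001, 0.709, 0.705, 0.001]
wrist_force: [0.4, 0.2, -0.2]
grip_width: 0.0501
```

```bash
python3 - <<'E'
from h import *
import pickle
o=get_obs();s=cam('wrist');save(s,'w18.png',1.5)
to([.4845,.2042,.069],90)
for q,st in keypts(s,'green')[0][:2]: print(st,np.round(np.percentile(q,[1,50,99],axis=0),4))
s=cam('top');im=s['frame'][150:270,120:280,::-1];cv2.imwrite('pics/t18.png',cv2.resize(im,None,fx=5,fy=5,interpolation=cv2.INTER_CUBIC))
for q,st in keypts(s,'red')[0][:3]: print('red',st,np.round(np.percentile(q,[1,50,99],axis=0),4))
E
```

```text
t 17.7 pos [0.4559 0.2042 0.14  ] yaw 89.66 tilt 0.3 w 0.0499 F [0.9 0.6 0.5] q [ 0.28  0.21  1.77  0.    1.16 -1.29]
shift [-0.0001  0.0285  0.071 ] turn -0.006
[293 117  28  41 218] [[0.3836 0.2348 0.0592]
 [0.402  0.2466 0.07  ]
 [0.4152 0.2559 0.0719]]
[260 244   8  20  68] [[0.4787 0.2056 0.1015]
 [0.4878 0.2095 0.103 ]
 [0.4932 0.2111 0.1045]]
red [439 292  57  20 771] [[ 0.1755 -0.7875  0.0083]
 [ 0.2117 -0.6828  0.0949]
 [ 0.2253 -0.6487  0.104 ]]
red [371 219   9  18  62] [[ 0.4274 -0.4325  0.0121]
 [ 0.4565 -0.4114  0.0479]
 [ 0.4876 -0.407   0.0717]]
```

View pics/t18.png

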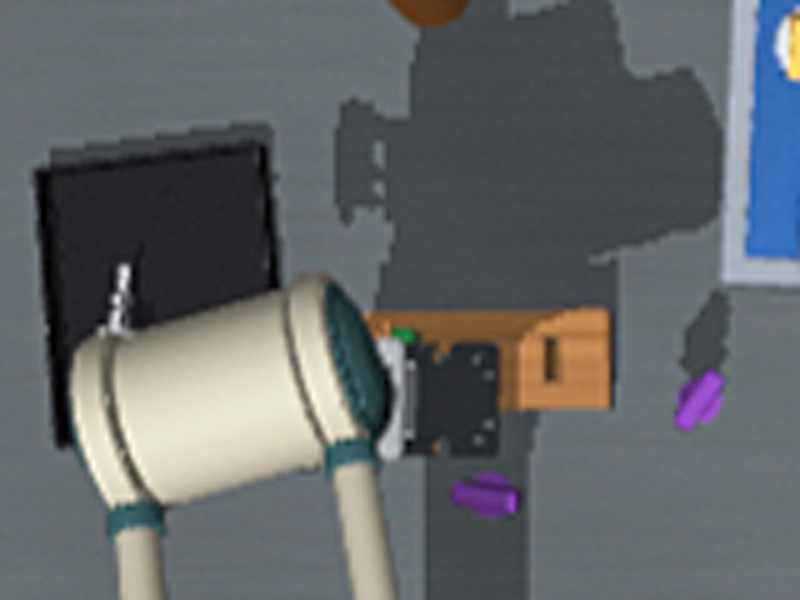

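View pics/w18.png

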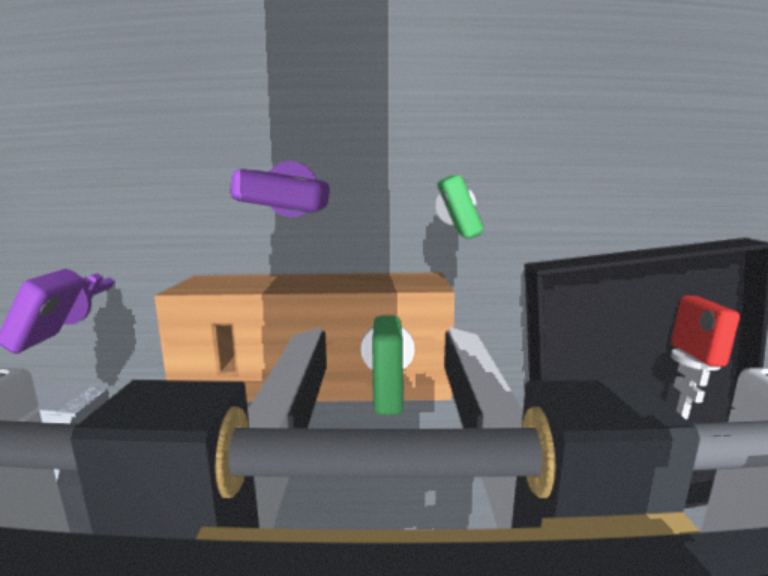

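>>> move_arm(
  rows=[
    [0,0.02,0,-0.006],
    [0,0.0285,0.01,-0.006],
    [0,0.0285,0.04,-0.006],
    [0,0.0285,0.065,-0.006],
    [0,0.0285,0.07,-0.006],
    [0,0.0285,0.07,-0.006],
  ],
)

```text
clock: 18.35
eef_pos: [0.4852, 0.2062, 0.0691]
eef_rot: [-0.002, 0.706, 0.708, 0.002]
wrist_force: [0.0, -0.0, -0.3]
grip_width: 0.05
```

>>> move_arm(
  rows=[
    [0,0,0,0],
    [0,0,0,0],
    [0,0,0,0],
    [0,0,0,0],
    [0,0,0,0],
    [0,0,-0.01,0],
    [0,0,-0.022,0],
    [0,0,-0.034,0],
    [0,0,-0.038,0],
    [0,0,-0.038,0],
  ],
  gripper=0.0,
  newtons=25,
)

```text
clock: 19.35
eef_pos: [0.4858, 0.2058, 0.1082]
eef_rot: [-0.001, 0.706, 0.708, 0.003]
wrist_force: [-0.1, -2.4, -0.6]
grip_width: 0.0159
```

```bash
python3 - <<'E'
from h import *
o=get_obs();s=cam('wrist');save(s,'w19.png',1.5)
to([.4845,.2042,.069],90)
keyorigin(s,'green',o)
E
```

```text
t 19.4 pos [0.4857 0.2058 0.1078] yaw 90.12 tilt 0.31 w 0.0157 F [ 0.2 -1.2 -0.4] q [ 0.27  0.28  1.76  0.01  1.1  -1.31]
shift [-0.0018 -0.0012  0.0387] turn 0.002
tilt -0.55 top len 0.0324 n 218 E [-0.1023 -0.0384] lat [0.0293 0.0506] origin fwd,up [-0.0799 -0.0826]
```

>>> move_arm(
  rows=[
    [0,-0.01,0.0,0],
    [0,-0.02,0.0,0],
    [0,-0.03,0.001,0],
    [0,-0.04,0.001,0],
    [0,-0.049,0.001,0],
    [0,-0.057,0.001,0],
    [0,-0.066,0.001,0],
    [0,-0.074,0.001,0],
    [0,-0.074,0.001,0],
  ],
)

```text
clock: 20.3
eef_pos: [0.4107, 0.2066, 0.1075]
eef_rot: [-0.002, 0.706, 0.708, 0.003]
wrist_force: [-2.7, 1.0, 8.1]
grip_width: 0.016
```

```bash
python3 - <<'E'
s=open('h.py').read()
s=s.replace("    return [(P[lab==i],st[i]) for i in np.argsort(-st[:,4]) if i>0 and st[i,4]>60], P","    o=get_obs()['eef_pos']+np.array([0,0,.03])\n    L=[(P[lab==i],st[i]) for i in np.argsort(-st[:,4]) if i>0 and st[i,4]>60]\n    return sorted(L,key=lambda t:np.linalg.norm(np.median(t[0],0)-o)), P")
open('h.py','w').write(s)
E
python3 - <<'E'
from h import *
o=get_obs();s=cam('wrist');save(s,'w20.png',1.5)
to([.4845,.2042,.069],90)
keyorigin(s,'green',o)
E
```

```text
t 20.35 pos [0.4105 0.2066 0.1075] yaw 90.1 tilt 0.42 w 0.0155 F [-2.5 -0.7  7.6] q [ 0.31  0.18  1.9   0.01  1.06 -1.27]
shift [-0.0028  0.0739  0.0385] turn 0.0017
tilt 38.08 top len 0.0241 n 428 E [-0.014   0.0184] lat [-0.0055  0.0078] origin fwd,up [ 0.0311 -0.0022]
```

View pics/w20.png

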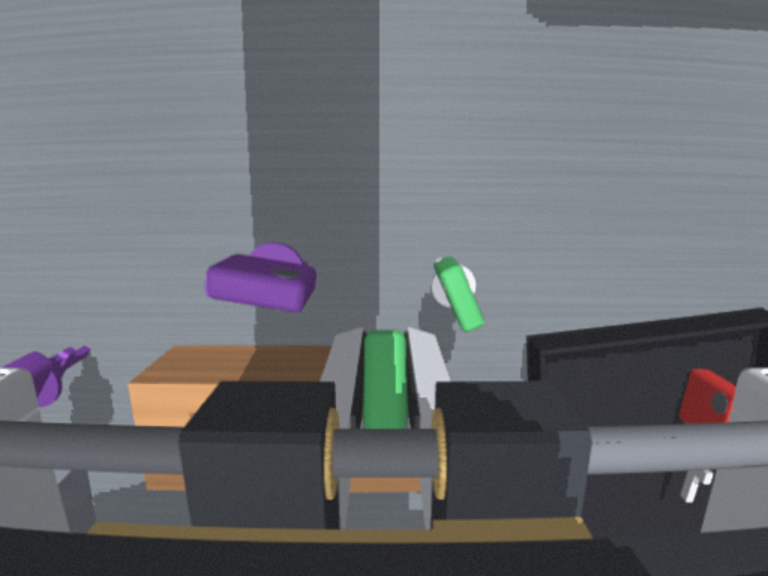

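>>> move_arm(
  rows=[
    [0,0,-0.01,0],
    [0,0,-0.035,0],
    [0,0,-0.06,0],
    [0,0,-0.06,0],
  ],
)

```text
clock: 20.75
eef_pos: [0.4118, 0.2072, 0.1702]
eef_rot: [-0.002, 0.706, 0.708, 0.005]
wrist_force: [0.3, -0.6, -2.5]
grip_width: 0.0157
```

```bash
sed -i 's/(S>130)&(V>50)/(S>100)\&(V>35)/; s/(h>50)&(h<80))&(S>100)/(h>45)\&(h<85))\&(S>100)/' h.py; grep -n "S>100" h.py; python3 - <<'E'
from h import *
o=get_obs();s=cam('wrist')
to([.4845,.2042,.069],90)
k,th=keyorigin(s,'green',o); headfit(s,'green',o)
for d in [.062,0]:
    t=tcp_for(k,d);print(d,np.round(t,4));to(t,86.9)
E
```

```text
36:    m=(((h<6)|(h>174)) if col=='red' else (h>45)&(h<85))&(S>100)&(V>35)&(s['z_map']>0)
t 20.8 pos [0.4107 0.2067 0.1685] yaw 90.09 tilt 0.51 w 0.0155 F [-0.3 -0.  -1. ] q [ 0.31  0.12  1.8   0.01  1.21 -1.27]
shift [-0.0035  0.0735  0.0996] turn 0.0016
tilt 37.95 top len 0.0352 n 1486 E [-0.0141  0.0184] lat [-0.006   0.0076] origin fwd,up [ 0.0309 -0.0023]
plane n [-0.623  0.009  0.782] c [0.0003 0.0008 0.0297] 1209 tilt deg toward -x 38.5
plane n [-0.582 -0.297  0.757] c [ 0.0006 -0.0023  0.0297] 289 tilt deg toward -x 37.5
plane n [-0.603  0.31   0.736] c [0.0017 0.0044 0.0297] 188 tilt deg toward -x 39.3
0.062 [ 0.62   -0.0828  0.2189]
t 20.8 pos [0.4107 0.2067 0.1685] yaw 90.09 tilt 0.51 w 0.0155 F [-0.3 -0.  -1. ] q [ 0.31  0.12  1.8   0.01  1.21 -1.27]
shift [-0.2894  0.2089 -0.0524] turn 0.0558
0 [ 0.6555 -0.0847  0.1682]
t 20.8 pos [0.4107 0.2067 0.1685] yaw 90.09 tilt 0.51 w 0.0155 F [-0.3 -0.  -1. ] q [ 0.31  0.12  1.8   0.01  1.21 -1.27]
shift [-0.2918  0.2443 -0.0016] turn 0.0558
```

>>> move_arm(
  rows=[
    [-0.02,0.005,-0.04,0.01],
    [-0.06,0.02,-0.075,0.02],
    [-0.1,0.045,-0.085,0.03],
    [-0.14,0.075,-0.085,0.04],
    [-0.18,0.11,-0.085,0.05],
    [-0.22,0.145,-0.08,0.056],
    [-0.255,0.175,-0.075,0.056],
    [-0.28,0.2,-0.065,0.056],
    [-0.289,0.207,-0.055,0.056],
    [-0.289,0.207,-0.051,0.056],
    [-0.289,0.207,-0.051,0.056],
  ],
)

```text
clock: 21.9
eef_pos: [0.616, -0.081, 0.2154]
eef_rot: [-0.005, 0.726, 0.688, 0.003]
wrist_force: [-0.9, -0.4, -2.4]
grip_width: 0.0158
```

```bash
cat >> h.py <<'E'
def kstat(col,name=None):
    o=get_obs();s=cam('wrist')
    if name: save(s,name,1.5)
    k,th=keyorigin(s,col,o);M=q2R(o['eef_rot']);org=o['eef_pos']+M@k;print('key rel K in door axes',np.round(A@(org-K),4),'M',np.round(o['moment'],2))
    for d in [.03,0]:
        print(d);to(tcp_for(k,d),86.9)
E
python3 - <<'E'
from h import *
kstat('green','w21.png')
E
```

```text
tilt 38.04 top len 0.0353 n 1485 E [-0.0142  0.0183] lat [-0.0059  0.0077] origin fwd,up [ 0.0309 -0.0023]
key rel K in door axes [-0.0055  0.0016  0.0614] M [ 0.07 -0.12  0.05]
0.03
t 21.95 pos [ 0.6164 -0.0808  0.2167] yaw 86.94 tilt 0.59 w 0.0159 F [ 0.2  0.2 -0.3] q [-0.25  0.34  1.38  0.01  1.42 -1.77]
shift [-0.0021  0.0221  0.0239] turn 0.0006
0
t 21.95 pos [ 0.6164 -0.0808  0.2167] yaw 86.94 tilt 0.59 w 0.0159 F [ 0.2  0.2 -0.3] q [-0.25  0.34  1.38  0.01  1.42 -1.77]
shift [-0.0024  0.0394  0.0484] turn 0.0006
```

>>> move_arm(
  rows=[
    [-0.002,0.003,-0.002,0],
    [-0.002,0.006,0.003,0],
    [-0.002,0.01,0.009,0],
    [-0.002,0.014,0.015,0],
    [-0.002,0.018,0.02,0],
    [-0.002,0.021,0.0245,0],
    [-0.002,0.021,0.0245,0],
  ],
)

```text
clock: 22.65
eef_pos: [0.6372, -0.0836, 0.1909]
eef_rot: [-0.005, 0.726, 0.688, 0.003]
wrist_force: [0.1, -0.5, -0.1]
grip_width: 0.0156
```

```bash
python3 - <<'E'
from h import *
kstat('green','w22.png')
E
```

```text
tilt 38.05 top len 0.0353 n 1522 E [-0.0142  0.0182] lat [-0.006   0.0079] origin fwd,up [ 0.0309 -0.0024]
key rel K in door axes [-0.0021  0.0002  0.029 ] M [ 0.06 -0.09  0.  ]
0.03
t 22.7 pos [ 0.6372 -0.0837  0.1914] yaw 86.93 tilt 0.61 w 0.016 F [ 0.3 -0.3 -1.3] q [-0.24  0.39  1.37  0.01  1.39 -1.76]
shift [-0.0001  0.0012 -0.0014] turn 0.0006
0
t 22.7 pos [ 0.6372 -0.0837  0.1914] yaw 86.93 tilt 0.61 w 0.016 F [ 0.3 -0.3 -1.3] q [-0.24  0.39  1.37  0.01  1.39 -1.76]
shift [-0.0003  0.0184  0.0231] turn 0.0006
```

>>> move_arm(
  rows=[
    [0,0.004,0.0055,0],
    [0,0.008,0.011,0],
    [0,0.012,0.0165,0],
    [0,0.016,0.021,0],
    [0,0.019,0.0245,0],
    [0,0.019,0.0245,0],
  ],
)

```text
clock: 23.3
eef_pos: [0.6547, -0.0843, 0.168]
eef_rot: [-0.005, 0.726, 0.688, 0.002]
wrist_force: [-4.6, -0.1, 6.1]
grip_width: 0.0161
```

```bash
python3 - <<'E'
from h import *
kstat('green','w23.png')
E
```

```text
tilt 37.93 top len 0.0354 n 1491 E [-0.0142  0.0182] lat [-0.0061  0.0078] origin fwd,up [ 0.0308 -0.0025]
key rel K in door axes [-0.0011  0.0004  0.0001] M [0.12 0.82 0.04]
0.03
t 23.35 pos [ 0.6547 -0.0843  0.1681] yaw 86.94 tilt 0.65 w 0.0155 F [-4.   0.2  6. ] q [-0.24  0.43  1.36  0.01  1.36 -1.76]
shift [-0.0001 -0.0164 -0.0248] turn 0.0007
0
t 23.35 pos [ 0.6547 -0.0843  0.1681] yaw 86.94 tilt 0.65 w 0.0155 F [-4.   0.2  6. ] q [-0.24  0.43  1.36  0.01  1.36 -1.76]
shift [-0.0004  0.001  -0.0003] turn 0.0007
```

Green measures within about 1 mm of fully home. To turn it I'll open the fingers to 40 mm around the head and push its lower end round an arc with the right finger, working out the path first.

```bash
cat >> h.py <<'E'
def arc(phis,op=.04,r=.017,up0=.012,up1=.021,ref=None):
    o=get_obs();M=q2R(o['eef_rot']);cur=np.degrees(np.arctan2(M[1,0],M[0,0]))
    w,ey,n=A;out=[]
    for ph in phis:
        c,s=np.cos(ph),np.sin(ph)
        p=w*(-r*c-.008*s)+ey*(r*s-.008*c)+n*.044
        u=ey*c+FW*(.819*s);u/=np.linalg.norm(u)
        t=K+p+u*op/2; t[2]=K[2]+up0+(up1-up0)*ph/1.5
        yaw=np.degrees(np.arctan2(u[1],u[0]))
        d=M.T@(t-o['eef_pos']);print(round(ph,2),np.round(t,4),round(yaw,1),'->',np.round(d,4),round(-np.radians(yaw-cur),3))
E
python3 - <<'E'
from h import *
arc(np.arange(0,1.56,.15))
E
```

```text
0.0 [ 0.6479 -0.0723  0.1779] 86.9 -> [ 0.0117 -0.0074 -0.0097] 0.001
0.15 [ 0.6497 -0.0699  0.1788] 79.8 -> [ 0.0142 -0.0058 -0.0106] 0.124
0.3 [ 0.6518 -0.0677  0.1797] 72.7 -> [ 0.0165 -0.0038 -0.0114] 0.249
0.45 [ 0.6542 -0.0658  0.1806] 65.3 -> [ 0.0186 -0.0015 -0.0123] 0.377
0.6 [ 0.6569 -0.0643  0.1815] 57.6 -> [ 0.0202  0.0011 -0.0132] 0.511
0.75 [ 0.6598 -0.0633  0.1824] 49.6 -> [ 0.0214  0.004  -0.0141] 0.653
0.9 [ 0.663  -0.0628  0.1833] 41.0 -> [ 0.022  0.007 -0.015] 0.802
1.05 [ 0.6662 -0.063   0.1842] 31.9 -> [ 0.022   0.0102 -0.016 ] 0.961
1.2 [ 0.6693 -0.0639  0.1851] 22.3 -> [ 0.0213  0.0134 -0.0169] 1.128
1.35 [ 0.6721 -0.0655  0.186 ] 12.2 -> [ 0.0199  0.0163 -0.0178] 1.304
1.5 [ 0.6745 -0.0676  0.1869] 1.8 -> [ 0.0179  0.0189 -0.0187] 1.485
```

>>> move_arm(
  rows=[
    [0,0,0,0],
    [0,0,0,0],
    [0,-0.003,-0.005,0],
    [0.003,-0.007,-0.01,0],
    [0.008,-0.007,-0.01,0],
    [0.012,-0.007,-0.01,0],
    [0.013,-0.0065,-0.01,0.06],
    [0.014,-0.006,-0.0105,0.12],
    [0.0165,-0.004,-0.0115,0.25],
    [0.0185,-0.0015,-0.012,0.38],
    [0.02,0.001,-0.013,0.51],
    [0.0215,0.004,-0.014,0.65],
    [0.0215,0.004,-0.014,0.65],
  ],
  gripper=0.04,
  newtons=60,
)

```text
clock: 24.65
eef_pos: [0.6587, -0.0644, 0.1818]
eef_rot: [-0.005, 0.907, 0.42, -0.002]
wrist_force: [-2.6, -3.9, -0.2]
grip_width: 0.0399
```

```bash
python3 - <<'E'
from h import *
o=get_obs();s=cam('wrist');save(s,'w24.png',1.5)
keyphi(s,'green')
arc(np.arange(.9,1.66,.15))
to(o['eef_pos'])
E
```

```text
n 1596 z med 0.0454 rect [-2.7 12.3] [15.9 42. ] 78.6
midline slope phi(cw +) 10.3 b 12.2 y-width 15.0
0.9 [ 0.663  -0.0628  0.1833] 41.0 -> [ 0.0038  0.0024 -0.0016] 0.155
1.05 [ 0.6662 -0.063   0.1842] 31.9 -> [ 0.0057  0.0049 -0.0025] 0.313
1.2 [ 0.6693 -0.0639  0.1851] 22.3 -> [ 0.0071  0.0078 -0.0034] 0.481
1.35 [ 0.6721 -0.0655  0.186 ] 12.2 -> [ 0.0077  0.011  -0.0043] 0.657
1.5 [ 0.6745 -0.0676  0.1869] 1.8 -> [ 0.0077  0.0143 -0.0053] 0.838
1.65 [ 0.6765 -0.0702  0.1878] -8.6 -> [ 0.0069  0.0174 -0.0062] 1.021
t 24.7 pos [ 0.6587 -0.0642  0.1818] yaw 49.85 tilt 0.63 w 0.0402 F [-3.5 -3.5 -0.6] q [-0.21  0.42  1.34  0.01  1.39 -1.08]
shift [-0.0001  0.0001 -0.    ] turn 0
```

View pics/w24.png

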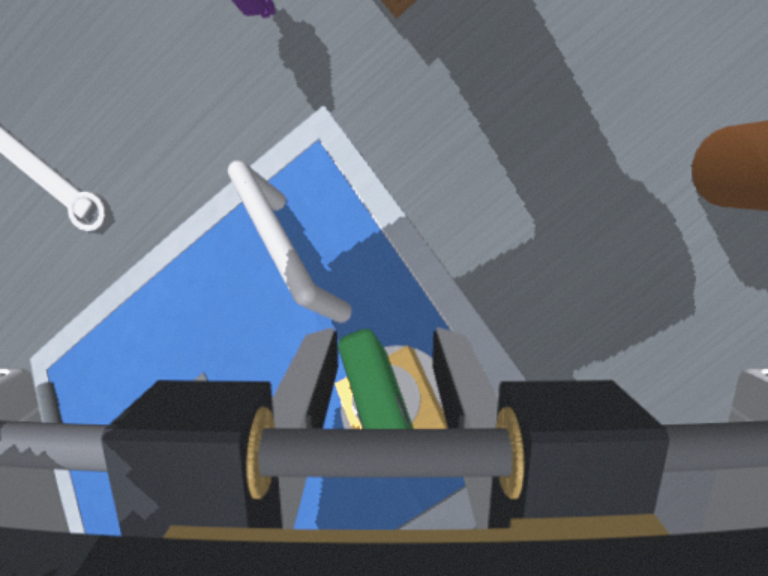

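```bash
python3 - <<'E'
from h import *
T=K+A[2]*.036-np.array([0,0,.0188]);print(T);to(T,78)
E
```

```text
[ 0.66576605 -0.08528251  0.17657866]
t 24.7 pos [ 0.6587 -0.0642  0.1818] yaw 49.85 tilt 0.63 w 0.0402 F [-3.5 -3.5 -0.6] q [-0.21  0.42  1.34  0.01  1.39 -1.08]
shift [-0.0115  0.0191  0.005 ] turn -0.4913
```

>>> move_arm(
  rows=[
    [-0.002,0.003,0,-0.14],
    [-0.005,0.008,0.001,-0.28],
    [-0.008,0.013,0.003,-0.42],
    [-0.0115,0.019,0.005,-0.49],
    [-0.0115,0.019,0.005,-0.49],
  ],
)

```text
clock: 25.2
eef_pos: [0.6663, -0.0849, 0.1761]
eef_rot: [-0.006, 0.777, 0.629, 0.0]
wrist_force: [0.1, -0.3, -1.3]
grip_width: 0.0401
```

>>> move_arm(
  rows=[
    [0,0,0,0],
    [0,0,0,0],
    [0,0,0,0],
    [0,0,0,0],
    [0,0,0,0],
  ],
  gripper=0.0,
  newtons=30,
)

```text
clock: 25.7
eef_pos: [0.6664, -0.0837, 0.1762]
eef_rot: [-0.006, 0.777, 0.629, 0.001]
wrist_force: [0.2, 3.2, 0.6]
grip_width: 0.016
```

```bash
python3 - <<'E'
from h import *
o=get_obs();s=cam('wrist');save(s,'w25.png',1.5)
keyphi(s,'green')
T=K+A[2]*.036-np.array([0,0,.0188]);to(T,78)
E
```

```text
n 2139 z med 0.0442 rect [-3.4  3.1] [15.8 45.3] 83.4
midline slope phi(cw +) 7.2 b 2.7 y-width 15.4
t 25.75 pos [ 0.6664 -0.0837  0.1763] yaw 78.02 tilt 0.74 w 0.0159 F [0.5 2.6 1. ] q [-0.23  0.44  1.32  0.01  1.39 -1.6 ]
shift [-0.0017 -0.0003 -0.0003] turn 0.0003
```

View pics/w25.png

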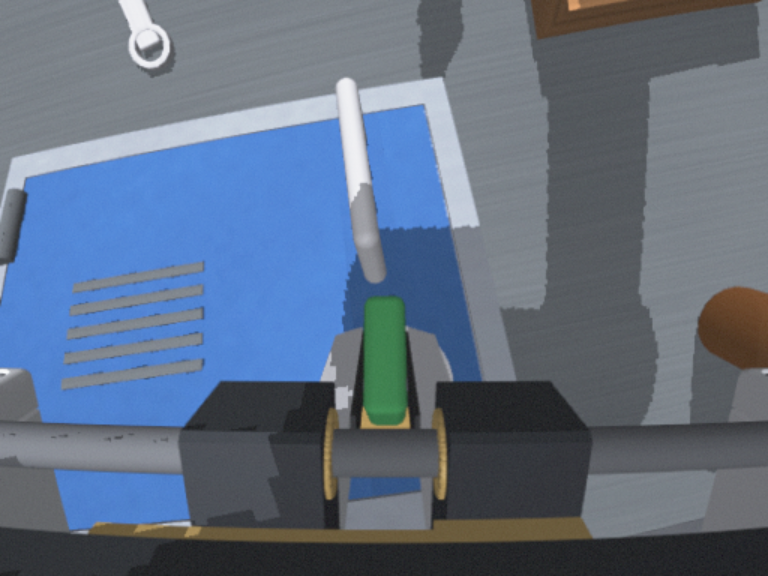

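>>> move_arm(
  rows=[
    [0,0,0,0.13],
    [0,0,0,0.27],
    [0,0,0,0.4],
    [0,0,0,0.53],
    [0,0,0,0.66],
    [0,0,0,0.66],
  ],
)

```text
clock: 26.35
eef_pos: [0.6667, -0.0776, 0.179]
eef_rot: [-0.011, 0.939, 0.344, 0.002]
wrist_force: [-3.1, 11.0, 10.2]
grip_width: 0.0205
```

```bash
python3 - <<'E'
from h import *
o=get_obs();s=cam('wrist');save(s,'w26.png',1.5)
keyphi(s,'green');print(o['moment'])
T=K+A[2]*.036-np.array([0,0,.0188]);to(T,78)
E
```

```text
n 1998 z med 0.0444 rect [0.1 9. ] [16.3 45. ] 55.4
midline slope phi(cw +) 31.4 b 9.6 y-width 17.9
[ 2.83503407e+00 -1.87522574e-03  6.50008553e-01]
t 26.4 pos [ 0.6667 -0.0776  0.179 ] yaw 40.32 tilt 1.24 w 0.0207 F [-3.1 11.3 10.1] q [-0.23  0.44  1.32  0.02  1.39 -0.94]
shift [-0.0057  0.0053  0.0023] turn -0.6576
```

View pics/w26.png

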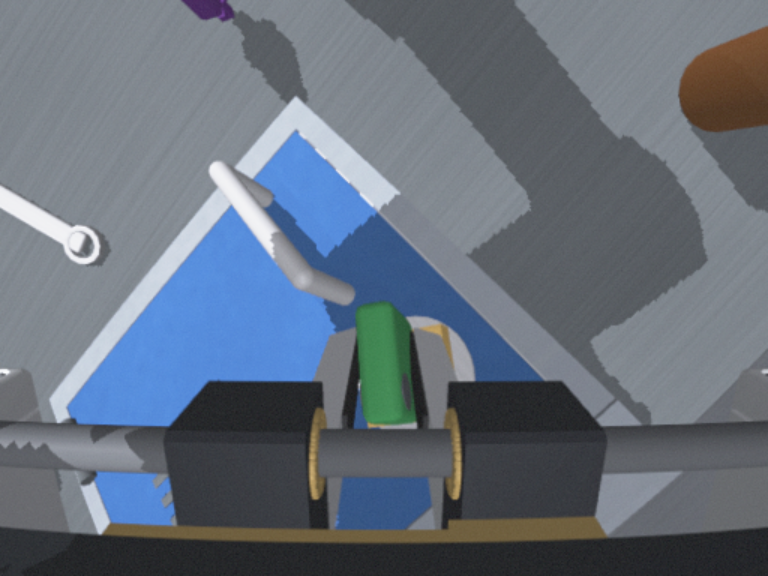

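>>> move_arm(
  rows=[
    [0,0.001,0,0.13],
    [0,0.003,0,0.26],
    [0,0.004,0,0.39],
    [0,0.006,-0.001,0.52],
    [0,0.007,-0.001,0.65],
    [0,0.008,-0.001,0.72],
    [0,0.008,-0.001,0.72],
  ],
)

```text
clock: 27.1
eef_pos: [0.6747, -0.0787, 0.1845]
eef_rot: [-0.015, 1.0, -0.008, 0.003]
wrist_force: [-0.5, 9.9, 13.7]
grip_width: 0.0235
```

```bash
python3 - <<'E'
from h import *
o=get_obs();s=cam('wrist');save(s,'w27.png',1.5)
keyphi(s,'green');print(o['moment'])
T=K+A[2]*.036-np.array([0,0,.0188]);to(T,0)
E
```

```text
n 1655 z med 0.0434 rect [9.4 9.2] [17.3 44.3] 10.8
midline slope phi(cw +) 32.0 b 17.3 y-width 38.0
[ 2.26369096 -0.67172111  0.45514048]
t 27.15 pos [ 0.6746 -0.0788  0.1845] yaw -0.82 tilt 1.69 w 0.0235 F [-0.8 10.2 12.7] q [-0.24  0.44  1.3   0.03  1.4  -0.23]
shift [-0.0088  0.0069  0.0077] turn -0.0143
```

View pics/w27.png

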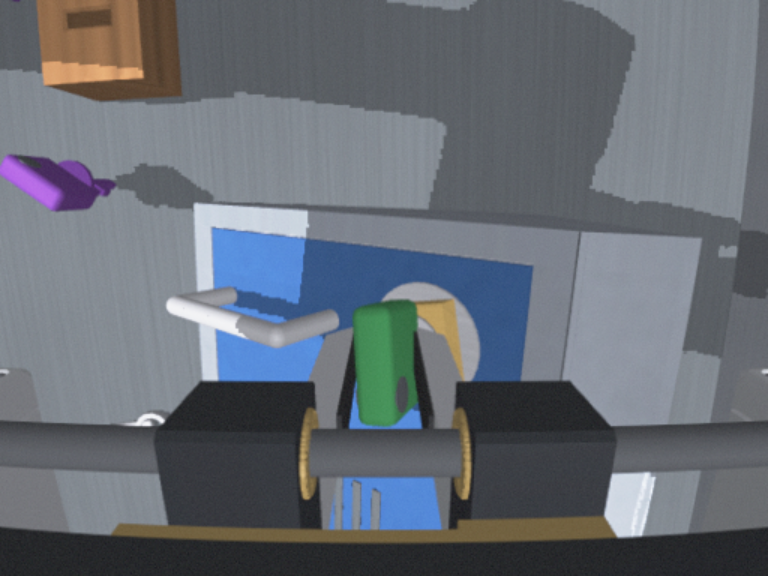

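>>> move_arm(
  rows=[
    [0,0.002,0,0.1],
    [0,0.004,0,0.2],
    [0,0.005,0,0.27],
    [0,0.005,0,0.27],
    [0,0.005,0,0.27],
  ],
)

```text
clock: 27.65
eef_pos: [0.6756, -0.0774, 0.1853]
eef_rot: [-0.02, 0.99, -0.139, 0.001]
wrist_force: [-0.4, 11.6, 2.6]
grip_width: 0.0254
```

```bash
python3 - <<'E'
from h import *
import pickle
o=get_obs();s=cam('wrist');save(s,'w28.png',1.5);pickle.dump((o,s),open('w28.pkl','wb'))
keyphi(s,'green');print(o['moment']);headfit(s,'green',o)
T=K+A[2]*.036-np.array([0,0,.0188]);to(T,0)
E
```

```text
n 1333 z med 0.0423 rect [10.  11.8] [18.  43.9] 5.9
midline slope phi(cw +) 32.6 b 23.2 y-width 32.7
[ 2.49538525 -0.86953118  1.20655571]
plane n [-0.287  0.212  0.934] c [-0.0039  0.0039  0.0245] 1236 tilt deg toward -x 17.1
plane n [ 0.938 -0.014  0.347] c [0.0078 0.0049 0.0127] 1112 tilt deg toward -x -69.7
plane n [-0.302  0.215  0.929] c [-0.0036  0.0076  0.0249] 300 tilt deg toward -x 18.0
t 27.7 pos [ 0.6756 -0.0773  0.1854] yaw -16.02 tilt 2.3 w 0.0247 F [-0.  11.2  1.7] q [-0.24  0.44  1.3   0.04  1.4   0.03]
shift [-0.0072  0.0107  0.0084] turn -0.2796
```

View pics/w28.png

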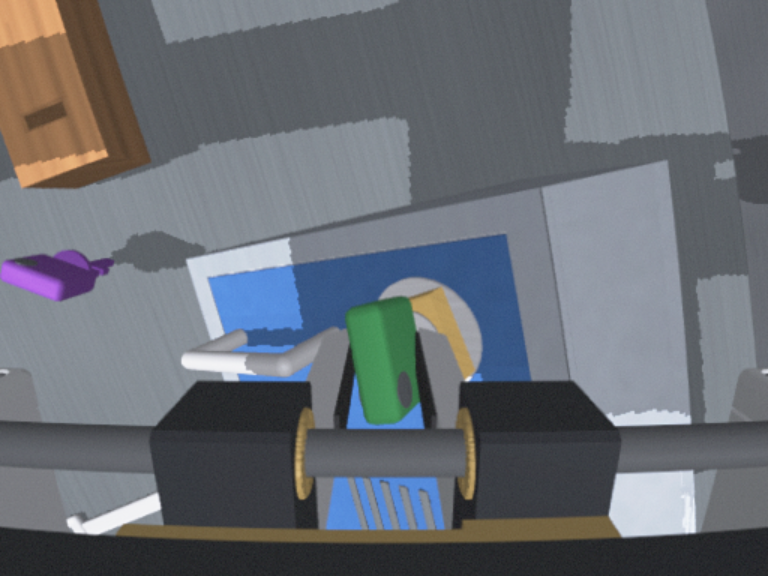

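>>> move_arm(
  rows=[
    [0,0,0,0],
    [0,0,0,0],
    [0,0,-0.015,0],
    [0,0,-0.045,0],
    [0,0,-0.055,-0.1],
  ],
  gripper=0.045,
)

```text
clock: 28.2
eef_pos: [0.6767, -0.081, 0.2432]
eef_rot: [-0.019, 0.996, -0.089, 0.005]
wrist_force: [0.6, 0.5, 0.5]
grip_width: 0.0446
```

```bash
python3 - <<'E'
from h import *
o=get_obs();s=cam('wrist');save(s,'w29.png',1.5)
keyphi(s,'green');print(np.round(q2R(o['eef_rot'])[:,2],3))
T=K+A[2]*.030-np.array([0,0,.0188]);to(T+np.array([0,0,.05]),95)
E
```

```text
n 842 z med 0.0347 rect [-6.   3.4] [15.9 44.7] 7.7
midline slope phi(cw +) 1.6 b 3.5 y-width 43.6
[ 0.014  0.037 -0.999]
t 28.25 pos [ 0.6771 -0.0811  0.2442] yaw -10.0 tilt 2.26 w 0.0451 F [ 1.9 -0.   0.9] q [-0.24  0.42  1.19  0.04  1.52 -0.07]
shift [-0.0072  0.0065  0.0222] turn -1.8327
```

View pics/w29.png

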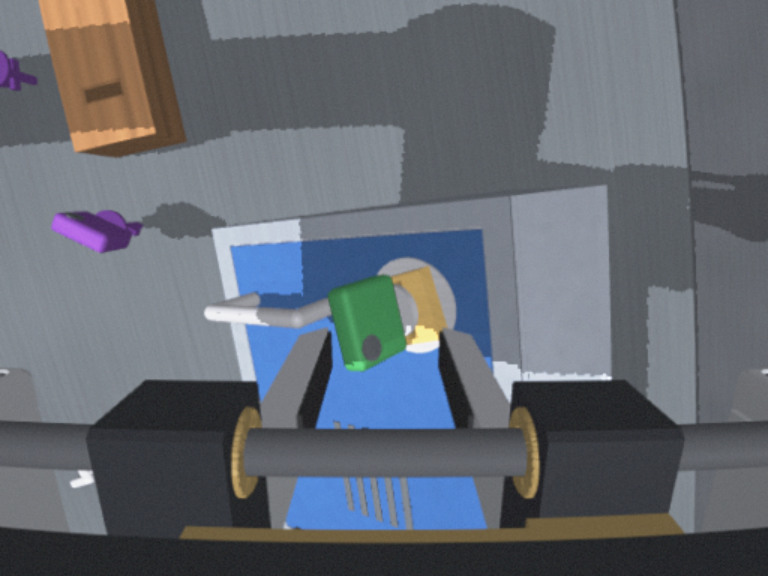

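>>> move_arm(
  rows=[
    [-0.005,0.002,0,-0.14],
    [-0.01,0.004,0,-0.28],
    [-0.01,0.004,0,-0.42],
    [-0.01,0.004,0,-0.56],
    [-0.01,0.004,0,-0.7],
    [-0.01,0.004,0,-0.84],
    [-0.01,0.004,0,-0.98],
    [-0.01,0.004,0,-1.12],
    [-0.01,0.004,0,-1.26],
    [-0.01,0.004,0,-1.4],
    [-0.01,0.004,0,-1.54],
    [-0.01,0.004,0,-1.68],
    [-0.01,0.004,0,-1.8],
    [-0.01,0.004,0,-1.815],
  ],
  gripper=0.07,
  newtons=40,
)

```text
clock: 29.65
eef_pos: [0.6665, -0.0841, 0.2432]
eef_rot: [-0.007, 0.682, 0.731, 0.018]
wrist_force: [0.3, 0.1, -0.2]
grip_width: 0.0697
```

```bash
python3 - <<'E'
from h import *
o=get_obs();s=cam('wrist');save(s,'w30.png',1.5)
L=keyphi(s,'green');print(np.round(q2R(o['eef_rot'])[:,2],3))
q=keypts(s,'green')[0][0][0];print(np.round(np.percentile(q,[1,50,99],axis=0),4));headfit(s,'green',o)
T=K+A[2]*.030-np.array([0,0,.0188])-A[0]*.004+A[1]*.002;print(T);to(T,94)
E
```

```text
n 1062 z med 0.0441 rect [-6.1  2.2] [15.2 44.7] 7.8
midline slope phi(cw +) 3.8 b 1.9 y-width 44.3
[ 0.015  0.036 -0.999]
[[ 0.6502 -0.1044  0.178 ]
 [ 0.6599 -0.0818  0.1976]
 [ 0.6828 -0.061   0.2038]]
plane n [0.733 0.087 0.675] c [ 0.004   0.0026 -0.0514] 765 tilt deg toward -x -47.4
plane n [-0.654  0.041  0.755] c [-0.0119  0.0017 -0.0443] 619 tilt deg toward -x 40.9
plane n [-0.645  0.041  0.763] c [-0.0104  0.0008 -0.0446] 142 tilt deg toward -x 40.2
[ 0.66604259 -0.08329455  0.16936953]
t 29.7 pos [ 0.6665 -0.0839  0.2433] yaw 93.86 tilt 2.23 w 0.07 F [ 0.4  0.3 -0.3] q [-0.25  0.4   1.22  0.04  1.51 -1.89]
shift [-0.0019 -0.0017  0.0739] turn -0.0024
```

View pics/w30.png

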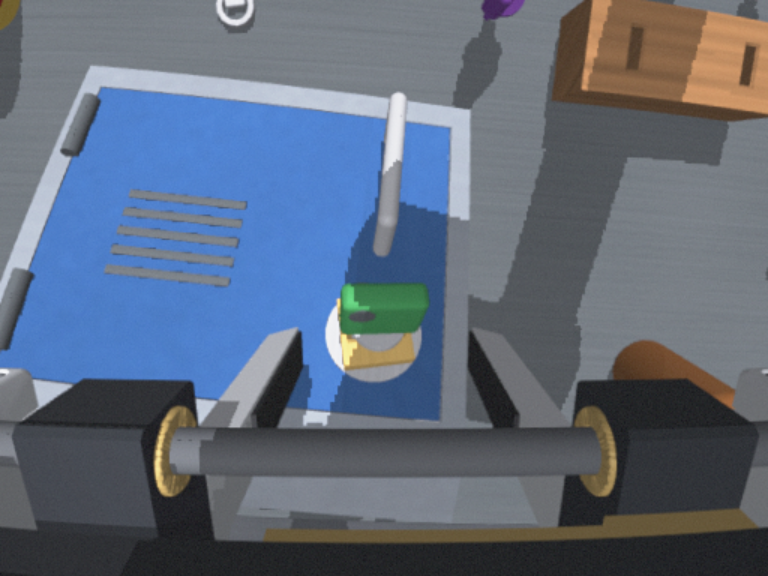

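>>> move_arm(
  rows=[
    [-0.001,-0.001,0.03,0],
    [-0.002,-0.0015,0.055,0],
    [-0.002,-0.002,0.072,0],
    [-0.002,-0.002,0.073,0],
    [-0.002,-0.002,0.073,0],
  ],
)

```text
clock: 30.2
eef_pos: [0.6659, -0.0837, 0.1702]
eef_rot: [-0.007, 0.684, 0.73, 0.018]
wrist_force: [-0.9, 0.0, 0.5]
grip_width: 0.0698
```

>>> move_arm(
  rows=[
    [0,0,0,0],
    [0,0,0,0],
    [0,0,0,0],
    [0,0,0,0],
    [0,0,0,0],
  ],
  gripper=0.03,
  newtons=35,
)

```text
clock: 30.7
eef_pos: [0.6663, -0.084, 0.1711]
eef_rot: [-0.006, 0.684, 0.73, 0.018]
wrist_force: [-1.1, -1.0, 2.1]
grip_width: 0.0473
```

```bash
python3 - <<'E'
from h import *
o=get_obs();s=cam('wrist');save(s,'w31.png',1.5)
L=keyphi(s,'green');headfit(s,'green',o);to(o['eef_pos'],94);print(o['moment'])
M=q2R(o['eef_rot']);print(np.round(M.T@(A[2]*.06),4))
E
```

```text
n 2216 z med 0.0444 rect [-6.4  1.2] [15.3 45.6] 7.7
midline slope phi(cw +) 0.3 b 1.1 y-width 45.3
plane n [-0.667  0.001  0.745] c [-0.0115 -0.0004  0.0277] 1384 tilt deg toward -x 41.8
plane n [0.735 0.085 0.673] c [0.0041 0.0017 0.021 ] 1083 tilt deg toward -x -47.5
plane n [-0.659 -0.002  0.752] c [-0.0097  0.0019  0.0277] 333 tilt deg toward -x 41.3
t 30.75 pos [ 0.6663 -0.084   0.1711] yaw 93.75 tilt 2.21 w 0.0476 F [-0.3 -1.   3.7] q [-0.25  0.43  1.35  0.04  1.35 -1.9 ]
shift [-0.  0. -0.] turn -0.0043
[-0.04097462 -0.11143877 -0.01570613]
[ 0.0058 -0.0333 -0.0496]
```

View pics/w31.png

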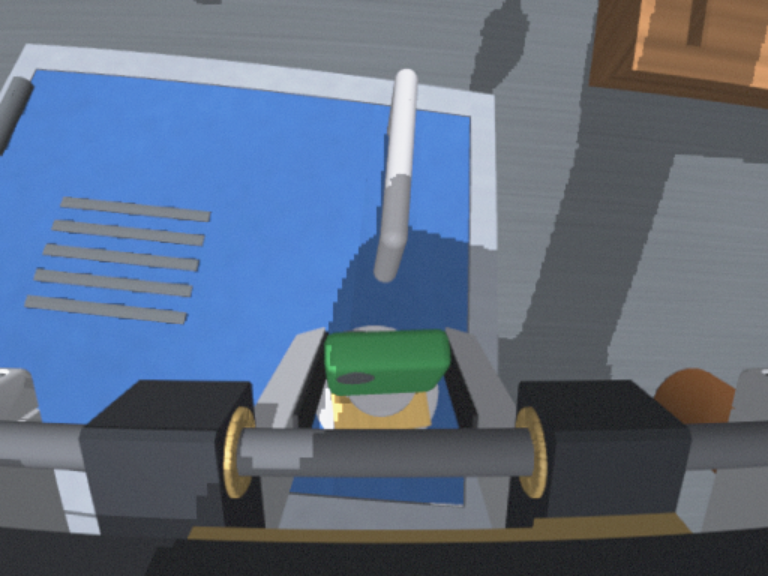

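>>> move_arm(
  rows=[
    [0.0005,-0.003,-0.005,0],
    [0.001,-0.0065,-0.01,0],
    [0.002,-0.011,-0.0165,0],
    [0.0025,-0.0145,-0.0215,0],
    [0.003,-0.0165,-0.025,0],
    [0.003,-0.0165,-0.025,0],
  ],
)

```text
clock: 31.35
eef_pos: [0.6485, -0.0837, 0.1962]
eef_rot: [-0.006, 0.684, 0.73, 0.017]
wrist_force: [1.2, -1.9, -3.7]
grip_width: 0.0476
```

```bash
python3 - <<'E'
from h import *
o=get_obs();s=cam('wrist');save(s,'w32.png',1.5)
L=keyphi(s,'green');headfit(s,'green',o);to(o['eef_pos'],94);print(o['moment'])
M=q2R(o['eef_rot']);print(np.round(M.T@(A[2]*.04),4))
s=cam('side'); im=s['frame'][110:230,200:320,::-1]; cv2.imwrite('pics/s32.png',cv2.resize(im,None,fx=5,fy=5,interpolation=cv2.INTER_CUBIC))
E
```

```text
n 106 z med 0.0754 rect [2.8 2.6] [ 1.4 42.8] 9.4Traceback (most recent call last):
  File "<stdin>", line 3, in <module>
  File "h.py", line 94, in keyphi
    a,b=np.polyfit(pts[:,0],pts[:,1],1);print('midline slope phi(cw +)',round(np.degrees(np.arctan(-a)),1),'b',round(b*1000,1),'y-width',np.round(np.median(pts[:,2])*1000,1))
                   ~~~^^^^^
IndexError: too many indices for array: array is 1-dimensional, but 2 were indexed
```

View pics/w32.png

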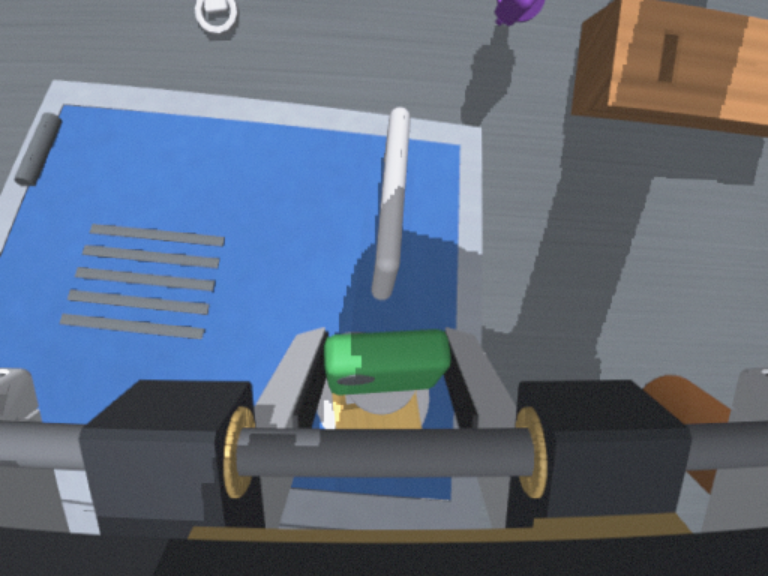

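>>> move_arm(
  rows=[
    [0.001,-0.007,-0.011,0],
    [0.0025,-0.0145,-0.022,0],
    [0.004,-0.022,-0.033,0],
    [0.006,-0.03,-0.05,0],
    [0.03,-0.04,-0.065,0],
    [0.075,-0.045,-0.065,0],
    [0.12,-0.05,-0.065,0],
    [0.165,-0.055,-0.065,0],
    [0.21,-0.06,-0.065,0],
    [0.255,-0.065,-0.06,0],
    [0.3,-0.07,-0.05,0],
    [0.345,-0.075,-0.03,0],
    [0.39,-0.08,-0.005,0],
    [0.43,-0.085,0.02,0],
    [0.45,-0.089,0.05,0],
    [0.45,-0.089,0.06,0],
    [0.45,-0.089,0.06,0],
  ],
)

```text
clock: 33.1
eef_pos: [0.5297, 0.361, 0.1485]
eef_rot: [-0.006, 0.683, 0.73, 0.016]
wrist_force: [-0.1, -0.9, -0.5]
grip_width: 0.0469
```

```bash
python3 - <<'E'
from h import *
o=get_obs();s=cam('wrist');save(s,'w33.png',1.5)
to([.53,.36,.06],94)
s=cam('top');im=s['frame'][110:270,120:360,::-1];cv2.imwrite('pics/t33.png',cv2.resize(im,None,fx=3.33,fy=3.33,interpolation=cv2.INTER_CUBIC))
E
```

```text
t 33.15 pos [0.5311 0.3609 0.15  ] yaw 93.75 tilt 2.09 w 0.0468 F [-0.2  0.4 -1.2] q [ 0.47  0.39  1.47  0.02  1.25 -1.17]
shift [-0.0037 -0.0027  0.0899] turn -0.0044
```

View pics/w33.png

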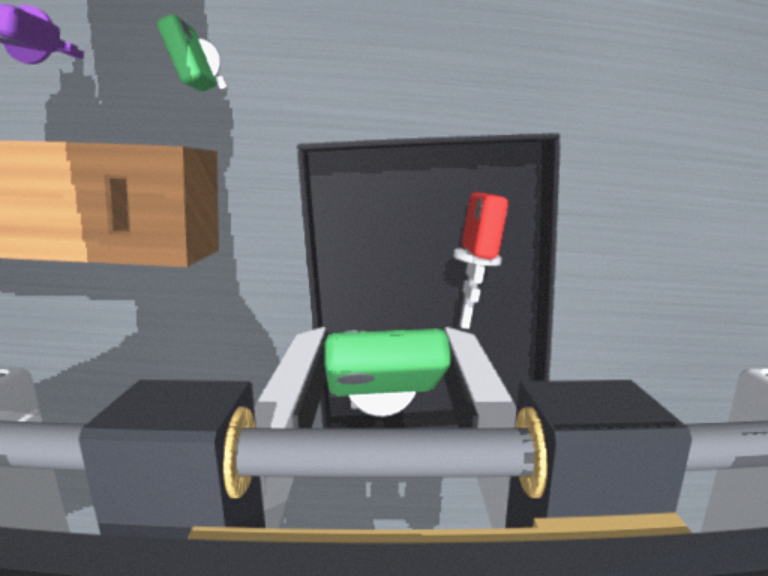

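View pics/t33.png

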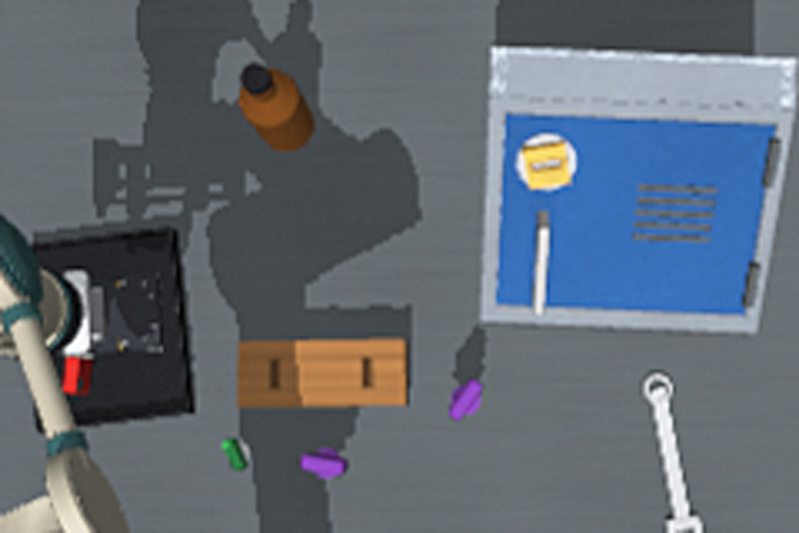

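>>> move_arm(
  rows=[
    [-0.002,-0.008,0.035,0],
    [-0.004,-0.015,0.065,0],
    [-0.004,-0.015,0.085,0],
    [-0.004,-0.015,0.085,0],
    [-0.004,-0.015,0.085,0],
  ],
)

```text
clock: 33.7
eef_pos: [0.5205, 0.3584, 0.0675]
eef_rot: [-0.005, 0.684, 0.729, 0.02]
wrist_force: [-0.1, 0.5, -1.2]
grip_width: 0.0476
```

>>> move_arm(
  rows=[
    [0,0,0,0],
    [0,0,0,0],
    [0,0,-0.01,0],
    [0,0,-0.04,0],
    [0,0,-0.08,0],
    [0,0,-0.12,0],
    [0,0,-0.13,0],
    [0,0,-0.13,0],
  ],
  gripper=0.06,
)

```text
clock: 34.5
eef_pos: [0.5191, 0.3545, 0.2005]
eef_rot: [-0.004, 0.684, 0.729, 0.022]
wrist_force: [-0.3, -0.6, -0.1]
grip_width: 0.0599
```

```bash
python3 - <<'E'
from h import *
o=get_obs();s=cam('wrist');save(s,'w34.png',1.5)
H=K-A[0]*.105+A[2]*.026; print('handle',H)
T=H-np.array([0,0,.0188]);to(T,86.9)
E
```

```text
handle [ 0.5856441  -0.08094326  0.12691959]
t 34.55 pos [0.518  0.3539 0.1981] yaw 93.63 tilt 2.4 w 0.0599 F [ 1.5 -0.1 -0.6] q [ 0.47  0.34  1.43  0.02  1.34 -1.16]
shift [-0.4411  0.0383  0.0756] turn 0.1174
```

View pics/w34.png

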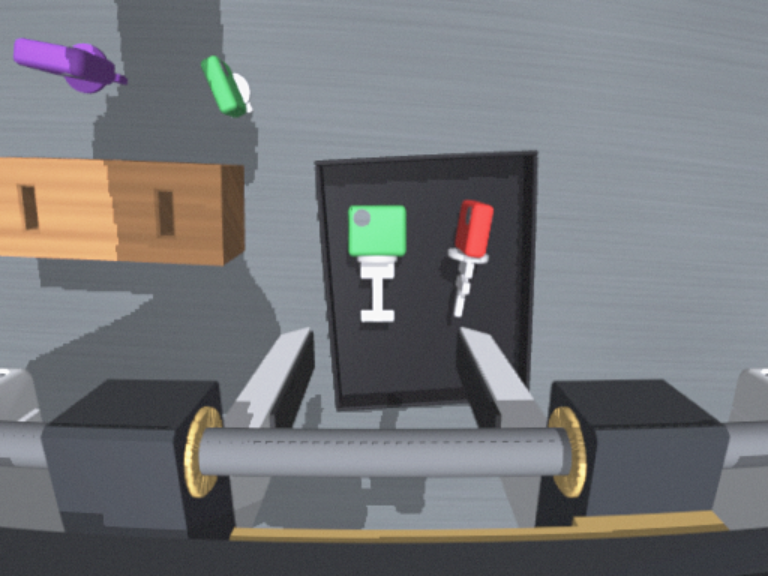

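Both keys lie flat in the tray (green at about (377,260), red at (470,260)), and the top view showed the lock slot turned. Next is the handle.

>>> move_arm(
  rows=[
    [-0.045,0.004,0,0.02],
    [-0.09,0.008,0,0.04],
    [-0.135,0.012,0,0.06],
    [-0.18,0.016,0,0.08],
    [-0.225,0.02,0,0.1],
    [-0.27,0.024,0,0.117],
    [-0.315,0.028,0,0.117],
    [-0.36,0.032,0,0.117],
    [-0.405,0.036,0,0.117],
    [-0.435,0.038,0.0,0.117],
    [-0.439,0.038,0.0,0.117],
    [-0.439,0.038,0.0,0.117],
  ],
  gripper=0.04,
)

```text
clock: 35.75
eef_pos: [0.5824, -0.0817, 0.1815]
eef_rot: [-0.008, 0.727, 0.687, 0.019]
wrist_force: [0.0, 0.5, -1.2]
grip_width: 0.0396
```

```bash
python3 - <<'E'
from h import *
o=get_obs();s=cam('wrist');save(s,'w35.png',1.5)
H=K-A[0]*.105+A[2]*.026
T=H-np.array([0,0,.0188]);to(T,86.9)
P=cloud(s);L=(P-K)@A.T
m=(s['z_map']>0)&(abs(L[...,2]-.03)<.006)&(abs(L[...,1])<.03)&(L[...,0]<-.05)&(L[...,0]>-.17)
q=L[m];print(len(q),np.round(np.percentile(q,[2,50,98],axis=0),4))
E
```

```text
t 35.8 pos [ 0.5825 -0.0807  0.182 ] yaw 86.88 tilt 2.41 w 0.0399 F [ 0.4 -0.  -0.1] q [-0.28  0.3   1.53  0.04  1.31 -1.81]
shift [-0.0029  0.002   0.0739] turn -0.0003
1758 [[-0.1519 -0.0046  0.027 ]
 [-0.1001  0.001   0.0311]
 [-0.0574  0.0068  0.033 ]]
```

View pics/w35.png

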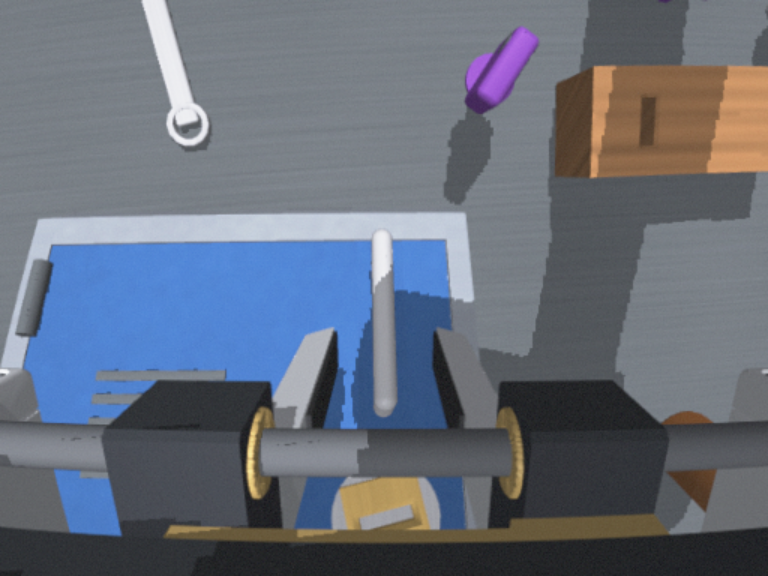

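>>> move_arm(
  rows=[
    [-0.001,0.001,0.03,0],
    [-0.002,0.002,0.055,0],
    [-0.003,0.002,0.072,0],
    [-0.003,0.002,0.074,0],
    [-0.003,0.002,0.074,0],
  ],
)

```text
clock: 36.3
eef_pos: [0.5852, -0.0794, 0.1077]
eef_rot: [-0.009, 0.725, 0.688, 0.019]
wrist_force: [0.6, 0.7, -0.1]
grip_width: 0.0398
```

>>> move_arm(
  rows=[
    [0,0,0,0],
    [0,0,0,0],
    [0,0,0,0],
    [0,0,0,0],
    [0,0,0,0],
  ],
  gripper=0.0,
  newtons=45,
)

```text
clock: 36.8
eef_pos: [0.5855, -0.0799, 0.1084]
eef_rot: [-0.008, 0.725, 0.688, 0.019]
wrist_force: [-0.2, 0.3, 2.0]
grip_width: 0.011
```

```bash
cat >> h.py <<'E'
def dooropen(phis,ref=0.):
    """tool-frame shifts moving the bar from door angle ref to phi"""
    o=get_obs();M=q2R(o['eef_rot'])
    f=lambda a:A[1]*(.225*np.cos(a)-.04*np.sin(a))+A[2]*(.225*np.sin(a)+.04*np.cos(a))
    for a in phis: print(round(a,2),np.round(M.T@(f(a)-f(ref)),4))
E
python3 - <<'E'
from h import *
o=get_obs();to(o['eef_pos']);dooropen(np.arange(0,1.06,.1))
E
```

```text
t 36.8 pos [ 0.5855 -0.0799  0.1084] yaw 87.01 tilt 2.39 w 0.011 F [-0.2  0.3  2. ] q [-0.28  0.36  1.63  0.05  1.14 -1.82]
shift [0. 0. 0.] turn 0
0.0 [0. 0. 0.]
0.1 [-0.0044 -0.0125 -0.0186]
0.2 [-0.011  -0.0247 -0.0368]
0.3 [-0.0197 -0.0364 -0.0544]
0.4 [-0.0305 -0.0475 -0.0711]
0.5 [-0.0433 -0.0579 -0.087 ]
0.6 [-0.0579 -0.0675 -0.1017]
0.7 [-0.0742 -0.0762 -0.1151]
0.8 [-0.092  -0.0839 -0.1272]
0.9 [-0.1111 -0.0906 -0.1377]
1.0 [-0.1314 -0.0961 -0.1467]
```

>>> move_arm(
  rows=[
    [-0.002,-0.006,-0.0095,0],
    [-0.0044,-0.0125,-0.0186,0],
    [-0.0075,-0.0185,-0.028,0],
    [-0.011,-0.0247,-0.0368,0],
    [-0.015,-0.0305,-0.0456,0],
    [-0.0197,-0.0364,-0.0544,0],
    [-0.0197,-0.0364,-0.0544,0],
  ],
)

```text
clock: 37.5
eef_pos: [0.5459, -0.1001, 0.1632]
eef_rot: [-0.008, 0.726, 0.688, 0.019]
wrist_force: [-0.2, 2.2, -2.9]
grip_width: 0.0109
```

```bash
python3 - <<'E'
from h import *
o=get_obs();to(o['eef_pos']);dooropen(np.arange(.3,1.16,.1),.3)
s=cam('side');save(s,'s36.png',1.5);s=cam('wrist');save(s,'w36.png',1.5)
E
```

```text
t 37.5 pos [ 0.5459 -0.1001  0.1632] yaw 86.96 tilt 2.37 w 0.0109 F [-0.2  2.2 -2.9] q [-0.34  0.27  1.63  0.04  1.24 -1.87]
shift [0. 0. 0.] turn 0
0.3 [0. 0. 0.]
0.4 [-0.0108 -0.0111 -0.0168]
0.5 [-0.0236 -0.0215 -0.0326]
0.6 [-0.0382 -0.0311 -0.0473]
0.7 [-0.0545 -0.0398 -0.0608]
0.8 [-0.0723 -0.0475 -0.0728]
0.9 [-0.0914 -0.0542 -0.0834]
1.0 [-0.1117 -0.0597 -0.0923]
1.1 [-0.1329 -0.0641 -0.0995]
```

View pics/s36.png

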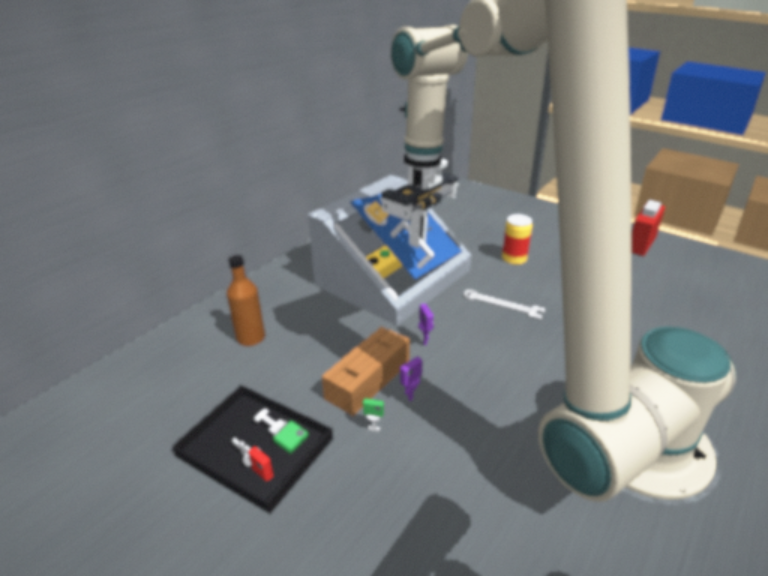

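View pics/w36.png

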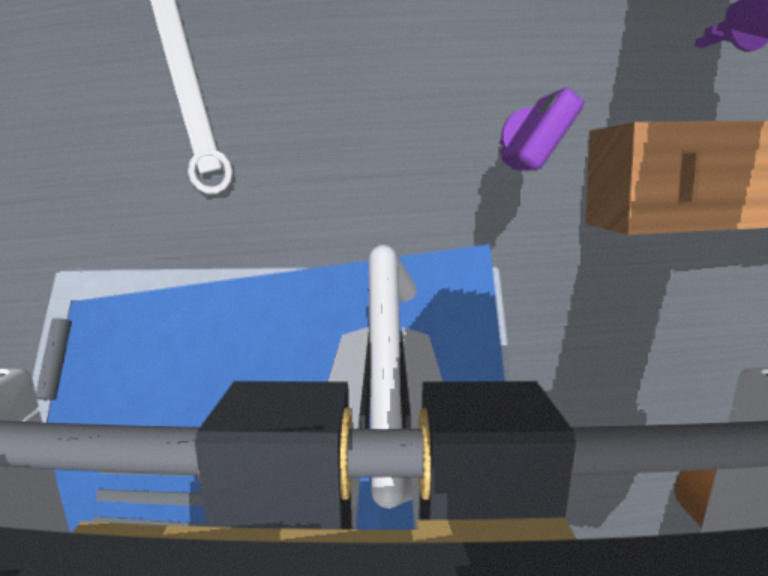

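>>> move_arm(
  rows=[
    [-0.005,-0.0055,-0.0085,0],
    [-0.0108,-0.0111,-0.0168,0],
    [-0.017,-0.0165,-0.025,0],
    [-0.0236,-0.0215,-0.0326,0],
    [-0.031,-0.0265,-0.04,0],
    [-0.0382,-0.0311,-0.0473,0],
    [-0.046,-0.0355,-0.054,0],
    [-0.0545,-0.0398,-0.0608,0],
    [-0.0635,-0.044,-0.067,0],
    [-0.0723,-0.0475,-0.0728,0],
    [-0.082,-0.051,-0.078,0],
    [-0.0914,-0.0542,-0.0834,0],
    [-0.1015,-0.057,-0.088,0],
    [-0.1117,-0.0597,-0.0923,0],
    [-0.1117,-0.0597,-0.0923,0],
    [-0.1117,-0.0597,-0.0923,0],
  ],
)

```text
clock: 39.2
eef_pos: [0.4778, -0.2091, 0.2519]
eef_rot: [-0.01, 0.725, 0.688, 0.02]
wrist_force: [-2.5, 6.9, 9.1]
grip_width: 0.0111
```

```bash
python3 - <<'E'
from h import *
o=get_obs();to(o['eef_pos']);s=cam('side');save(s,'s37.png',1.5)
s=cam('top');save(s,'t37.png',1.5)
P=cloud(s);hsv=cv2.cvtColor(s['frame'],cv2.COLOR_RGB2HSV);h,S,V=hsv[...,0].astype(int),hsv[...,1],hsv[...,2]
m=(h>100)&(h<120)&(S>150)&(V>40)&(s['z_map']>0)&(P[...,0]>.4)&(P[...,0]<.9)&(abs(P[...,1]+.2)<.25);q=P[m]
for _ in range(5):
    c=q.mean(0);n=np.linalg.svd(q-c,full_matrices=False)[2][2];n*=np.sign(n[2]);d=(q-c)@n;q=q[abs(d)<2.5*max(d.std(),.001)]
print(len(q),np.round(n,3),'door angle',np.degrees(np.arccos(n@A[2])))
E
```

```text
t 39.2 pos [ 0.4778 -0.2091  0.2519] yaw 86.99 tilt 2.59 w 0.0111 F [-2.5  6.9  9.1] q [-0.58  0.17  1.53  0.04  1.45 -2.1 ]
shift [0. 0. 0.] turn 0
1081 [-0.365 -0.814  0.452] door angle 56.322636676599075
```

View pics/s37.png

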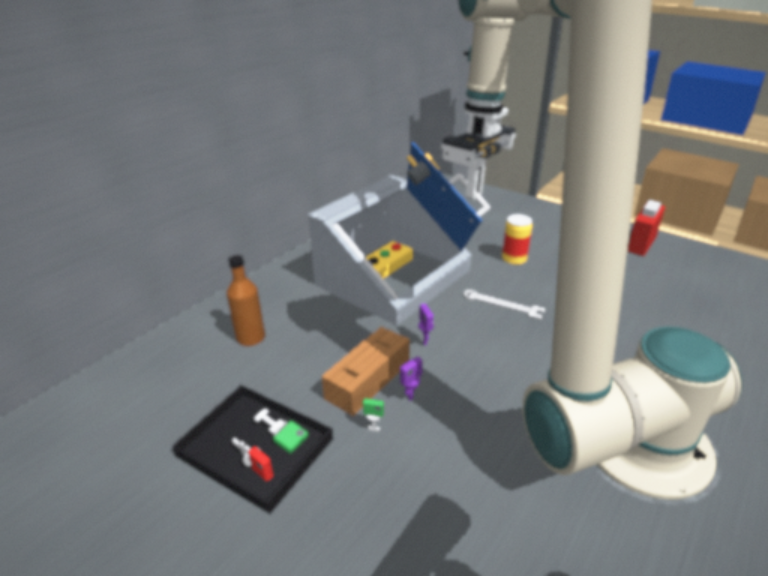

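>>> move_arm(
  rows=[
    [0,0,0,0],
    [0,0,0,0],
    [0,0,0,0],
    [0,0,-0.01,0],
    [0,0,-0.025,0],
    [0,0,-0.05,0],
    [0,0,-0.09,0],
    [0,-0.02,-0.13,0],
    [0,-0.04,-0.15,0],
    [0,-0.04,-0.15,0],
  ],
  gripper=0.026,
)

```text
clock: 40.3
eef_pos: [0.435, -0.2142, 0.4054]
eef_rot: [-0.006, 0.726, 0.688, 0.02]
wrist_force: [0.4, -0.7, -0.1]
grip_width: 0.0261
```

```bash
python3 - <<'E'
from h import *
o=get_obs();to(o['eef_pos']);s=cam('side');save(s,'s38.png',1.5)
s=cam('wrist');save(s,'w38.png',1.5)
for nm in ['top','wrist']:
    s=cam(nm);
    if nm=='top':save(s,'t38.png',1.5)
    P=cloud(s);hsv=cv2.cvtColor(s['frame'],cv2.COLOR_RGB2HSV);h,S,V=hsv[...,0].astype(int),hsv[...,1],hsv[...,2]
    m=(h>100)&(h<120)&(S>150)&(V>40)&(s['z_map']>0)&(P[...,0]>.4)&(P[...,0]<.9)&(abs(P[...,1]+.2)<.25);q=P[m]
    for _ in range(5):
        c=q.mean(0);n=np.linalg.svd(q-c,full_matrices=False)[2][2];n*=np.sign(n[2]);d=(q-c)@n;q=q[abs(d)<2.5*max(d.std(),.001)]
    print(nm,len(q),np.round(n,3),'door angle',np.degrees(np.arccos(n@A[2])))
E
```

```text
t 40.3 pos [ 0.435  -0.2142  0.4054] yaw 86.93 tilt 2.44 w 0.0261 F [ 0.4 -0.7 -0.1] q [-0.64  0.09  1.27  0.04  1.79 -2.14]
shift [0. 0. 0.] turn 0
top 1350 [-0.365 -0.814  0.452] door angle 56.36997176203018
wrist 4121 [-0.36  -0.816  0.453] door angle 56.52412254527781
```

View pics/s38.png

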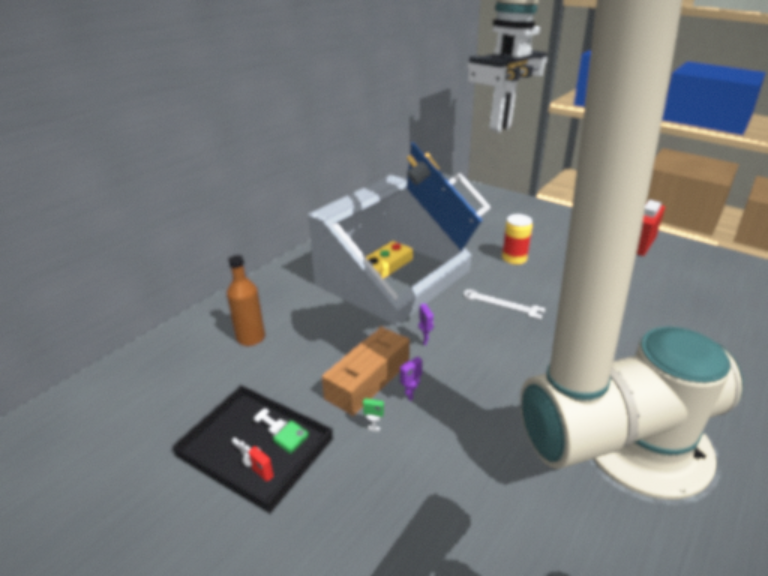

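View pics/t38.png

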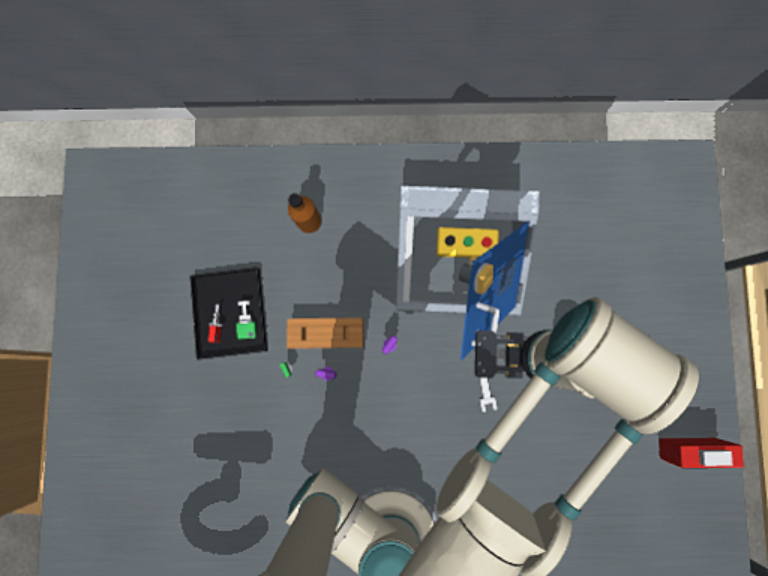

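View pics/w38.png

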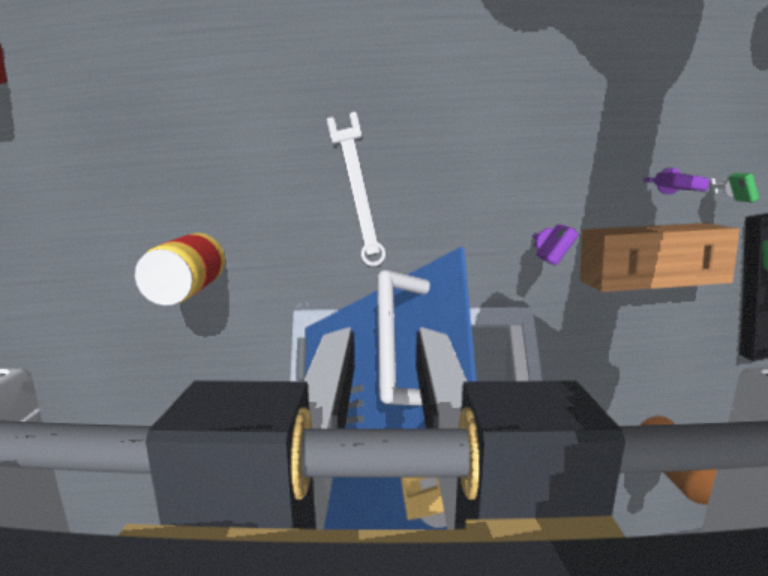

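The door stands open at about 56°, measured the same before and after I let go of the handle. Both keys are in the tray, the gripper is clear, and the bottle, can and wrench haven't moved. Handing in.

```bash
python3 -c "
from workcell import close_job
print(close_job())"
```

```text
the job is handed in; nothing more can be done
None
```

I opened the cabinet with the green key and handed the job in at about 40 s of the 72 s allowed; no verdict was reported.

- **Red key:** It went fully in but stopped at about 17°, even with over 1 Nm measured at the wrist. I turned it back, pulled it out and put it in the tray.
- **Green key:** It turned to about 84°, which fits the lock's stop plus the key's play. I eased it out and put it in the tray too.
- **Door:** I swung it open by the handle and let go.

**Last checks:**
- **Door:** The door measured 56.4° from the top camera and 56.5° from the wrist camera, unchanged by letting go.
- **Keys:** Both lie in the tray.
- **Bystanders:** The bottle, can and wrench look unmoved in the pictures, though I did not measure them again.
- **Gripper:** It is clear of everything, with about zero wrist force.

**Less certain:**
- **Lock angle:** I judged it from pictures and the key's angle, because the lock joint can't be read directly. The top view after the key came out showed the slot turned.
- **Finger push:** My first try at turning the green key, by pushing it with one finger, only made it lean. I then gripped it and turned it that way.
- **Tool tilt:** The tool ended about 2.4° off vertical after turning the key, which caused no trouble.

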